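Put the bench photometer on standby

TASK

Put the photometer on standby: turn the lamp's dimmer knob to the green standby mark, then turn the slim black iris ring of the lens until its white line stands at the orange mark, without touching the bright fixed rings above and below it, and after that set the dust cap fully onto the lens. Hang every colour filter that stands on the bench by its eye on the peg of its own colour (at any time), and leave the beaker and the bottles where they are.

Things in the scene. Friction and masses are not known exactly. Their poses are not given: they have to be found in the camera images.
- lens_top (a point): Centre of the top face of the photometer lens. The lens stands upright, looking up, on a fixed white base plate (110 x 110 x 12 mm); its axis is vertical, and this point is on the axis, 110 mm above the bench. z up; x and y turn with the base. From the bottom up: dark tube (diameter 42), fixed bright lower ring (diameter 52 mm, 50 to 78 mm above the bench), black iris ring (diameter 52 mm, 79 to 92 mm above the bench), fixed bright bezel (diameter 38 mm, 92 to 110 mm).
- iris_mid (a point): Centre of the iris ring on the lens axis, at mid-height of the ring (85.5 mm above the bench). The ring is 13 mm tall, 52 mm in diameter, black, knurled, with a white line on its top face and side; the ring below has the same diameter, the bezel above is 7 mm smaller in radius.
- iris (a joint): Angle of the iris ring (rad), growing counter-clockwise seen from above; the direction of its white line from the lens axis, measured from the lens base's x axis (that of lens_top). The orange marks (on the base plate, the lower ring's side and the bezel's top) are at 0.40. Stops at -0.2 and 2.6; stiff (0.08 N m), stays where it is left.
- lens_lower: The fixed bright ring and tube below the iris ring (origin on the lens axis at bench level). The robot must not touch it.
- lens_bezel: The fixed bright bezel above the iris ring (origin on the lens axis at bench level). The robot must not touch it; only the dust cap goes over it.
- lamp_grip (a point): Centre of the grip bar of the lamp's dimmer knob, on its vertical axis, 74 mm above the bench. The knob sits on the cream lamp controller (140 x 140 mm, 45 mm high, fixed; x and y turn with the box). Grip bar: 44 mm long, 14 mm thick, from 60 to 84 mm above the bench, on a disc of diameter 48 (46 to 54 mm above the bench).
- lamp (a joint): Angle of the dimmer knob (rad), growing counter-clockwise seen from above; the direction of the white pointer half-line on top of the bar (the bar lies along it) from the axis, measured from the controller's x axis (that of lamp_grip). The long green standby mark is at 0.50. Stops at -0.1 and 3.0; light friction (0.04 N m), stays where it is left.
- cap_centre (a point): Dust cap for the lens: black, open below, 51 mm in diameter, with an orange grip knob (diameter 20 mm) on top. The point is on the axis half-way up: 19 mm above its lower rim. Skirt and roof reach 14 mm above the rim, the knob from 14 to 38 mm. Inside: diameter 45, 10 mm deep. Fully on, its roof rests on the bezel's top, and this point is 9 mm above lens_top.
- beaker: Bystander: glass beaker, diameter 66, height 85 mm, origin under its centre. Leave it alone.
- wash_bottle: Bystander: white wash bottle with orange cap, diameter 64, height 150 mm, origin under its centre. Leave it alone.
- amber_bottle: Bystander: amber reagent bottle, diameter 76, height 180 mm, origin under its centre. Leave it alone.
- filter_red_centre (a point): The red colour filter (may be absent): an upright plate 8 mm thick (x), 44 mm wide (y), on a steel foot 44 x 48 x 10 mm, 106 mm tall in all, about 160 g; stands on the bench by itself. The point is its centre, 53 mm above the underside; z up. Above the red glass is a square eye through the plate along x (20 x 20 mm, 58 to 78 mm above the underside), above that a solid grip bar (78 to 106 mm).
- filter_red_eye (a point): Centre of the red filter's eye, 68 mm above its underside (may be absent); x is the eye's axis.
- peg_red_mid (a point): Middle of the red peg, on its centre line, 150 mm above the bench. The peg is a steel bar of diameter 8 mm that sticks out of the rack's rail along -x of this frame, rising 6 degrees; its round free end is 39 mm further along -x (4 mm higher), the rail's near face 45 mm along +x. A red tile stands above its root, up to 176 mm above the bench. Pegs are 65 mm apart along y; which colour is where changes.
- filter_green_centre (a point): The green colour filter (may be absent): an upright plate 8 mm thick (x), 44 mm wide (y), on a steel foot 44 x 48 x 10 mm, 106 mm tall in all, about 160 g; stands on the bench by itself. The point is its centre, 53 mm above the underside; z up. Above the green glass is a square eye through the plate along x (20 x 20 mm, 58 to 78 mm above the underside), above that a solid grip bar (78 to 106 mm).
- filter_green_eye (a point): Centre of the green filter's eye, 68 mm above its underside (may be absent); x is the eye's axis.
- peg_green_mid (a point): Middle of the green peg, on its centre line, 150 mm above the bench. The peg is a steel bar of diameter 8 mm that sticks out of the rack's rail along -x of this frame, rising 6 degrees; its round free end is 39 mm further along -x (4 mm higher), the rail's near face 45 mm along +x. A green tile stands above its root, up to 176 mm above the bench. Pegs are 65 mm apart along y; which colour is where changes.
- filter_blue_centre (a point): The blue colour filter (may be absent): an upright plate 8 mm thick (x), 44 mm wide (y), on a steel foot 44 x 48 x 10 mm, 106 mm tall in all, about 160 g; stands on the bench by itself. The point is its centre, 53 mm above the underside; z up. Above the blue glass is a square eye through the plate along x (20 x 20 mm, 58 to 78 mm above the underside), above that a solid grip bar (78 to 106 mm).
- filter_blue_eye (a point): Centre of the blue filter's eye, 68 mm above its underside (may be absent); x is the eye's axis.
- peg_blue_mid (a point): Middle of the blue peg, on its centre line, 150 mm above the bench. The peg is a steel bar of diameter 8 mm that sticks out of the rack's rail along -x of this frame, rising 6 degrees; its round free end is 39 mm further along -x (4 mm higher), the rail's near face 45 mm along +x. A blue tile stands above its root, up to 176 mm above the bench. Pegs are 65 mm apart along y; which colour is where changes.
- filter_yellow_centre (a point): The yellow colour filter (may be absent): an upright plate 8 mm thick (x), 44 mm wide (y), on a steel foot 44 x 48 x 10 mm, 106 mm tall in all, about 160 g; stands on the bench by itself. The point is its centre, 53 mm above the underside; z up. Above the yellow glass is a square eye through the plate along x (20 x 20 mm, 58 to 78 mm above the underside), above that a solid grip bar (78 to 106 mm).
- filter_yellow_eye (a point): Centre of the yellow filter's eye, 68 mm above its underside (may be absent); x is the eye's axis.
- peg_yellow_mid (a point): Middle of the yellow peg, on its centre line, 150 mm above the bench. The peg is a steel bar of diameter 8 mm that sticks out of the rack's rail along -x of this frame, rising 6 degrees; its round free end is 39 mm further along -x (4 mm higher), the rail's near face 45 mm along +x. A yellow tile stands above its root, up to 176 mm above the bench. Pegs are 65 mm apart along y; which colour is where changes.
There are look-alikes about, which are no part of the job. What is shaped like the part that bears lens_top but red is not meant.

How it is judged (in metres and radians):
On the way, in this order (a step that is already met when the one before it is completed fails the run):
1. the lamp knob is at the green standby mark (value of joint lamp between 0.38 and 0.62 rad), for 0.2 s.
2. the iris ring is at the orange mark, the lamp still on standby (all of step 1 and value of joint iris between 0.3 and 0.5 rad), for 0.2 s.
3. the dust cap is fully on the lens, lamp and iris still at their marks (all of step 2 and horizontal distance between cap_centre and lens_top below 0.006 m and z of cap_centre in the frame of lens_top between 0.005 and 0.013 m and angle between cap_centre's own z axis and vertical below 0.12 rad), for 0.2 s.
At the end, for the whole second after the job is handed in: Knob within 0.12 rad of the green mark (0.50), iris ring within 0.10 rad of the orange mark (0.40), cap level and fully on the lens (within 6 mm of its axis), every filter that is present hanging (sway under 0.7 rad), its colour's peg through the eye (all of step 3 and x of filter_red_eye in the frame of peg_red_mid between -0.036 and 0.042 m and y of filter_red_eye in the frame of peg_red_mid between -0.012 and 0.012 m and z of filter_red_eye in the frame of peg_red_mid between -0.02 and 0.012 m and angle between each of filter_red_eye, filter_green_eye, filter_blue_eye, filter_yellow_eye's own z axis and vertical below 0.7 rad and x of filter_green_eye in the frame of peg_green_mid between -0.036 and 0.042 m and y of filter_green_eye in the frame of peg_green_mid between -0.012 and 0.012 m and z of filter_green_eye in the frame of peg_green_mid between -0.02 and 0.012 m and x of filter_blue_eye in the frame of peg_blue_mid between -0.036 and 0.042 m and y of filter_blue_eye in the frame of peg_blue_mid between -0.012 and 0.012 m and z of filter_blue_eye in the frame of peg_blue_mid between -0.02 and 0.012 m and x of filter_yellow_eye in the frame of peg_yellow_mid between -0.036 and 0.042 m and y of filter_yellow_eye in the frame of peg_yellow_mid between -0.012 and 0.012 m and z of filter_yellow_eye in the frame of peg_yellow_mid between -0.02 and 0.012 m); the robot touches nothing.
It fails at once if the robot presses on the fixed ring below the iris ring or on the bezel above it with more than 3 N (contact force between any of the fingers, the arm and lens_lower above 3 N or contact force between any of the fingers, the arm and lens_bezel above 3 N).
It fails at once if the beaker or a bottle is moved more than 30 mm or knocked over (distance of any of beaker, wash_bottle, amber_bottle from where it was at the start of the episode above 0.03 m or angle between any of beaker, wash_bottle, amber_bottle's own z axis and vertical above 0.5 rad).
Of filter_red, filter_green, filter_blue, filter_yellow only 2 to 4 are there at a start; the rules pass over those that are not, and their reading is None.
At some moment in a run one of filter_red, filter_green, filter_blue, filter_yellow may be knocked a few centimetres aside while the robot is not near it.
Once in a run the grip may slacken for a moment while it holds something.
It also fails if it takes over 210 s, if anything falls off the work surface, if the arm or the gripper's body presses on something with over 40 N, if the wrist force passes 120 N, or if a joint passes its speed limit or range.

ROBOT

A 6-joint arm with a two-finger parallel gripper is mounted at the origin on the work surface. World frame = base frame: x ahead of the robot, y to its left, z up, the work surface at z = 0. Lengths are in m, angles in degrees, forces in N, time in s.
With the tool pointing down it reaches from about 0.275 to 0.725 m from the base axis. Payload 15.9 kg.
Tool frame: the origin (TCP) lies at the very end of the fingers, on their centre line; the grasp point (between the pads) lies r.hold_point_z behind it (r.hold_point_z is the distance from the TCP to the grasp point, in m); z points along the fingers, y is the line along which they close (so a half turn about z gives the same grasp; the last joint's range is limited). The gripper opens to 85 mm and grips with 20 to 120 N. Pads are 22 mm wide; open, the fingers measure 114 mm over their backs; the gripper's body (76 mm by 85 mm) begins 54 mm behind the grasp point. The pads swing forward as they close: fully open they stand 13 mm farther back than shut.
Start: joints at [-76.203, 12.198, -1.971, 75.831, 0, 90], TCP at [0.119, -0.486, 0.231] pointing down, gripper open.
Joint ranges: [-170.91, 170.91], [-42.67, 98.43], [-65.05, 77.54], [-120.47, 116.71], [-90, 82.35], [-180, 180]. Speed limits (degrees/s): [108.29, 108.29, 136.94, 147.25, 180, 180].

INTERFACE

Orientations are given as [roll, pitch, yaw] about the fixed x, y, z axes, in that order (R = Rz(yaw) Ry(pitch) Rx(roll)).
In Python, from cell import r, capture gives the robot as it stands. The module is installed in compiled form; this text tells all that it offers.
- The arm moves only by the tool apply_moves, never from a script. Its argument "targets" is one flat list of numbers, 5 for each row, row after row: the finger opening in mm, from 0 to 85.4, then the shift along the tool's x, y, z in mm, then the turn about the tool's z in rad. In form: [fingers, x, y, z, yaw, fingers, x, y, z, yaw, ...]. A call has 1 to 20 rows; each row is the pose to reach, as a shift and turn from the pose commanded when the call began, along the tool's axes at that moment; what a row does not reach only later rows make up. A row lasts 1/10 s, in which the tool goes at most 50 mm and 8.59 degrees, less where a joint would pass 70% of its speed; a pose out of reach is approached as far as the arm can. A call with a gripper value outside its range is refused whole. The fingers move at their own pace and stop on an object; "squeeze" is the grip in N (left out, the last holds). Time passes only in rows, so rows that repeat a pose let the fingers close. It gives the time, the measured TCP pose, the force, the opening and the grip force at its end, in the units of the state.
- r.get_state(): the state, without advancing time (a new reading comes with each control period).
- capture(name): name is "scene" or "top"; returns a dict with "pixels" (400x640x3 uint8, red, green, blue), "fx", "fy", "cx", "cy" (pixels), "pose" (4x4, takes a point from camera to world coordinates). Camera axes: x right, y up, looking along -z (the intrinsics and any distortion apply to the point x, -y, -z); pixel columns grow to the right and rows downward; lengths in m; the calibration is good to about 2 mm. A picture is of the moment at which its call begins. There is no depth.
- r.finish_job(): hands the job in; it is judged then, once.
The state is a dict: "time": time; "joint_positions": joint angles; "qd": joint speeds; "tau": joint torques, N m; "eef_pos": TCP position; "ee_rot": TCP orientation; "contact_force": force on the tool from outside, world axes, zero at the start; "wrist_torque": the same for the moment, N m; "finger_gap": finger opening in m; "gripper_force": force on a finger pad.
Only numpy, scipy, OpenCV 4.12 (cv2) and the standard library are available. Lean on these libraries where they do the work, as an engineer would, in place of code of your own. Each camera call takes 0.05 s, during which the arm holds its last target. There are 200 camera calls.

## Working session

There is one attempt and no reset: what is moved stays moved. The work goes in short steps, Python scripts to look and compute and a tool call to move; the robot and the scene stay as the last step left them, time stands still between calls to the robot, and variables do not carry over. Pictures are saved under pics/ and viewed, at most 14 in all, crops included, and the job is handed in when it is done.

Besides the shell and the picture viewer there is one more tool, called after "Emit:" by a JSON object that holds its "api" and its "payload". apply_moves: Moves the arm, as the interface text tells. Its arguments: {"type":"object","properties":{"targets":{"type":"array"},"squeeze":{"type":"number"}},"required":["targets"]}

```bash
mkdir -p pics
python3 - <<'E'
from cell import r,capture
import cv2,numpy as np
print(r.get_state(), r.hold_point_z)
for n in("scene","top"):
    c=capture(n); cv2.imwrite(f"pics/{n}0.png",cv2.resize(c["pixels"][:,:,::-1],(800,500),interpolation=cv2.INTER_CUBIC))
    print(n,{k:v for k,v in c.items() if k!="pixels"})
E
```

```text
{'time': 0.0, 'joint_positions': array([-7.62019761e+01,  1.22222033e+01, -2.00914327e+00,  7.58312500e+01,
       -6.26981827e-04,  9.00020657e+01]), 'qd': array([-0.03381515,  0.10446067,  0.03005979,  0.0534417 , -0.05482373,
        0.0111153 ]), 'tau': array([-1.36813571e-03, -6.86156130e+01,  4.87118375e+01,  1.73788145e-02,
       -1.48011927e-04, -2.98481291e-05]), 'eef_pos': array([ 0.11916393, -0.48523532,  0.23083258]), 'ee_rot': array([-1.79937403e+02,  6.29238225e-04,  1.37959589e+01]), 'contact_force': array([-0.04088775, -0.72166048, -0.45755854]), 'wrist_torque': array([-0.02349107, -0.04375248,  0.02188975]), 'gripper_force': 0.0, 'finger_gap': 0.08529851072091182} 0.0187
scene {'fx': 502.9080933589386, 'fy': 502.9080933589386, 'cx': 317.7968532049689, 'cy': 201.6993907528436, 'pose': array([[ 0.57952199, -0.69926199,  0.41855338,  1.01351369],
       [ 0.81494277,  0.50023406, -0.29263314, -0.39408714],
       [-0.00474742,  0.51068439,  0.85975515,  1.23536051],
       [ 0.        ,  0.        ,  0.        ,  1.        ]])}
top {'fx': 439.1606157451442, 'fy': 439.1606157451442, 'cx': 322.0126641561443, 'cy': 212.31245795139336, 'pose': array([[ 0.01815156,  0.99694467, -0.07597269,  0.37092602],
       [-0.999783  ,  0.01732134, -0.01157268, -0.00359029],
       [-0.01022137,  0.07616627,  0.99704274,  1.42302633],
       [ 0.        ,  0.        ,  0.        ,  1.        ]])}
```

View pics/scene0.png

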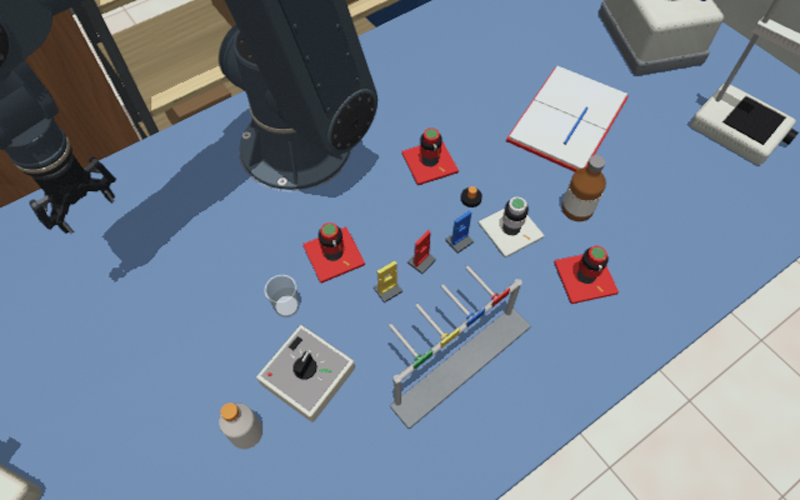

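View pics/top0.png

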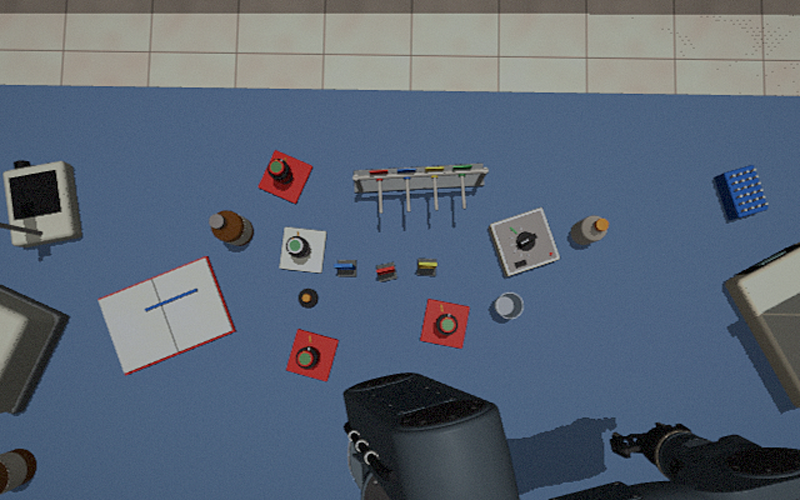

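The top view shows the lens on a white plate (302,248), the cap (308,298), the blue, red and yellow filters (345/386/428, 268), the rack (420,175) with pegs red, blue, yellow, green from the left, and the lamp (525,241). There is no green filter. I'll enlarge crops next.

```bash
cat > h.py <<'E'
import numpy as np,cv2
from cell import r,capture
def crop(c,name,x0,y0,w,h,s):
    im=cv2.resize(c["pixels"][y0:y0+h,x0:x0+w,::-1],(w*s,h*s),interpolation=cv2.INTER_CUBIC)
    for i in range(0,w,10): cv2.line(im,(i*s,0),(i*s,6 if (x0+i)%50 else 16),(0,255,255),1)
    for i in range(0,h,10): cv2.line(im,(0,i*s),(6 if (y0+i)%50 else 16,i*s),(0,255,255),1)
    cv2.imwrite(f"pics/{name}.png",im)
def px(c,u,v,z):  # original pixel -> world at height z
    T=c["pose"]; d=T[:3,:3]@np.array([(u-c["cx"])/c["fx"],-(v-c["cy"])/c["fy"],-1.]); o=T[:3,3]
    return o+d*(z-o[2])/d[2]
def proj(c,P):
    T=c["pose"]; p=T[:3,:3].T@(np.asarray(P)-T[:3,3])
    return np.array([c["cx"]+c["fx"]*p[0]/-p[2], c["cy"]+c["fy"]*-p[1]/-p[2]])
E
python3 - <<'E'
from h import *
import pickle
t=capture("top");s=capture("scene");pickle.dump((t,s),open("c0.pkl","wb"))
crop(t,"a",218,172,140,80,5)
crop(t,"b",275,125,180,105,4)
crop(s,"c",295,135,150,110,5)
crop(s,"d",200,205,230,140,3)
E
```

```text
(no output)
```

View pics/a.png

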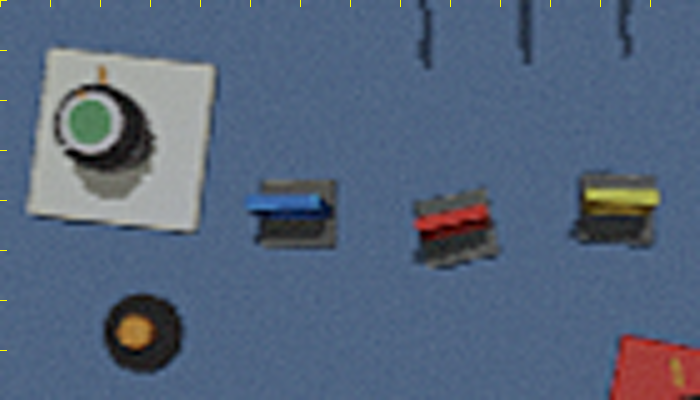

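View pics/b.png

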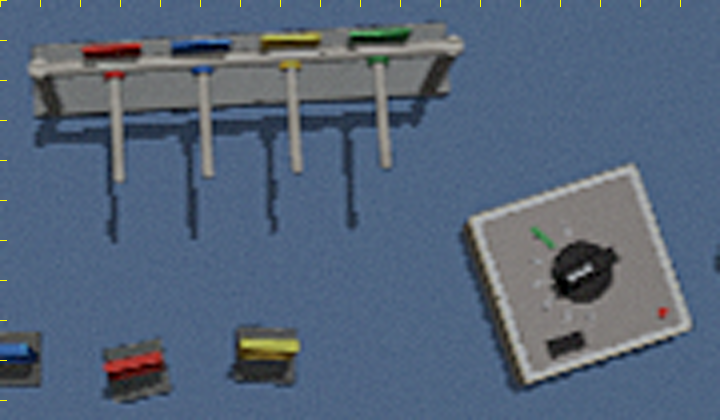

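View pics/c.png

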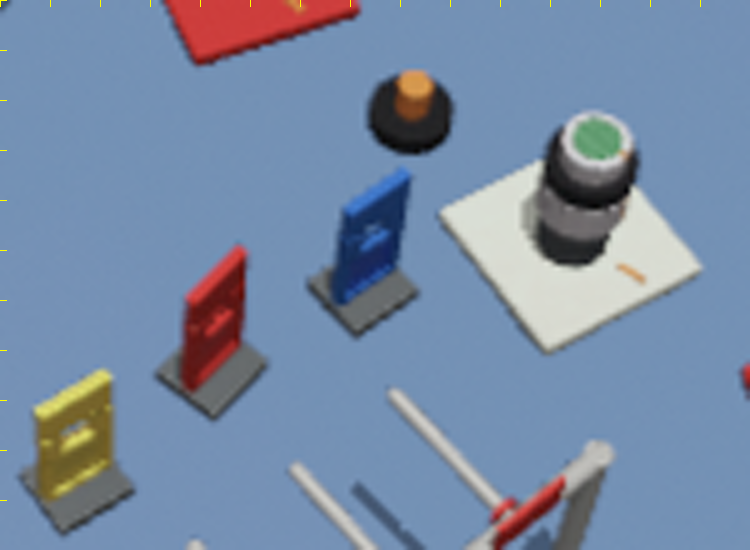

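View pics/d.png

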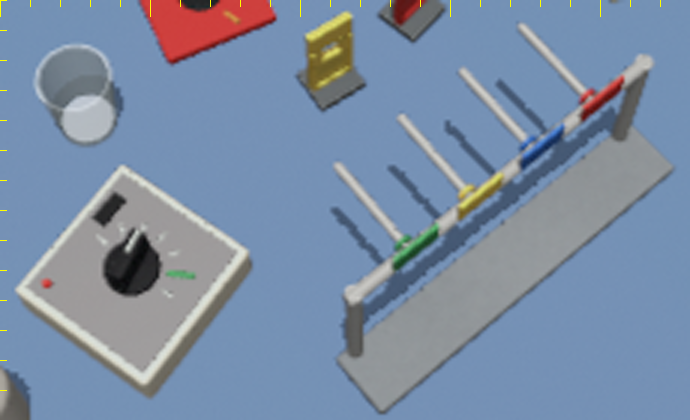

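The crops show the foot corners, peg tips, lens top, cap knob and box corners. The crop-pixel positions go straight into the script below.

Run:
```python
from h import *
import pickle
t,s=pickle.load(open("c0.pkl","rb"))
np.set_printoptions(precision=4,suppress=True)
A=lambda x,y,z:px(t,218+x/5,172+y/5,z)[:2]
B=lambda x,y,z:px(t,275+x/4,125+y/4,z)[:2]
C=lambda x,y,z:px(s,295+x/5,135+y/5,z)[:2]
D=lambda x,y,z:px(s,200+x/3,205+y/3,z)[:2]
ang=lambda v:np.degrees(np.arctan2(v[1],v[0]))
print("lens",A(92,122,.11),C(597,138,.11))
bc=np.mean([A(*p,.012) for p in[(47,50),(214,65),(197,232),(28,213)]],0)
print("base",bc,"C",(C(440,214,.012)+C(702,267,.012))/2,"yaw",ang(A(47,50,.012)-A(28,213,.012)),ang(A(214,65,.012)-A(197,232,.012)),ang(C(702,267,.012)-C(440,214,.012)),"mark",ang(A(101,74,.012)-bc), "markC",ang(C(632,273,.012)-C(571,241,.012)))
print("white?",ang(A(62,145,.092)-A(92,122,.11)), np.linalg.norm(A(62,145,.092)-A(92,122,.11)))
print("cap",A(135,331,.038),C(415,82,.038),"skirt",A(144,333,.007))
for n,q,b,f,sb in[("blue",[(260,180),(337,181),(335,247),(257,246)],[(250,204),(322,200)],[(307,285),(418,292),(357,335)],[(342,208),(408,172)]),
 ("red",[(414,202),(488,190),(497,249),(425,268)],[(418,224),(488,211)],[(156,374),(267,365),(213,418)],[(185,298),(243,248)]),
 ("yellow",[(583,173),(655,178),(652,245),(575,240)],[(585,195),(657,196)],[(20,478),(134,490),(66,534)],[(36,412),(110,374)])]:
    bb=[A(*p,.106) for p in b]; ss=[C(*p,.106) for p in sb]
    print(n,"foot",np.mean([A(*p,.008) for p in q],0),(C(*f[0],.01)+C(*f[1],.01))/2,"bar",np.mean(bb,0),ang(bb[0]-bb[1])-90,"sc",np.mean(ss,0),ang(ss[1]-ss[0])-90,"footyaw",ang(C(*f[1],.005)-C(*f[2],.005))-90)
for n,tp,rt,sp in[("red",(120,180),(115,74),(521,28)),("blue",(208,176),(203,70),(462,72)),("yellow",(297,172),(290,64),(402,118)),("green",(387,167),(378,60),(337,166))]:
    print(n,"tip",B(*tp,.154),D(*sp,.154),"root",B(*rt,.146),"yaw",ang(B(*rt,.146)-B(*tp,.154)))
q=[B(*p,.045) for p in[(470,218),(632,165),(690,325),(526,382)]]; w=[D(*p,.045) for p in[(250,252),(150,388),(18,290),(122,168)]]
print("lamp",np.mean(q,0),np.mean(w,0),"yaw",ang(q[0]-q[3]),ang(q[1]-q[2]),"mark",ang(B(543,238,.045)-np.mean(q,0)),"Dmark",ang(D(181,274,.045)-np.mean(w,0)))
print("knobline",B(568,282,.084),B(592,266,.084),D(127,250,.084),D(137,230,.084))
for n in("yellow",):pass
```

```text
lens [0.5146 0.2705] [0.5178 0.2749]
base [0.5141 0.2714] C [0.5203 0.273 ] yaw -4.638905858092051 -4.133777254162456 40.57996515573912 mark 18.993020381723532 markC 20.924798375493044
white? 119.92850964034741 0.024969421458162434
cap [0.3904 0.2539] [0.3934 0.2573] skirt [0.3896 0.2538]
blue foot [0.4685 0.1568] [0.4753 0.1561] bar [0.4686 0.1526] 4.182456653367737 sc [0.4723 0.1574] -3.134262591112204 footyaw 2.7264029012038264
red foot [0.4614 0.0539] [0.468  0.0539] bar [0.461  0.0519] 11.546739861354851 sc [0.4641 0.0551] 9.406120481464058 footyaw 12.106040255013298
yellow foot [ 0.475  -0.0494] [ 0.4833 -0.049 ] bar [ 0.476  -0.0489] 0.19518030130663533 sc [ 0.4805 -0.0474] -4.9122500028821605 footyaw 0.3825727651964286
red tip [0.5907 0.0631] [0.5966 0.0649] root [0.6711 0.0689] yaw 4.114261548091928
blue tip [ 0.5947 -0.0011] [0.6008 0.0007] root [0.6751 0.004 ] yaw 3.609770049731576
yellow tip [ 0.5987 -0.066 ] [ 0.6057 -0.0631] root [ 0.6806 -0.0602] yaw 4.086058967956416
green tip [ 0.6035 -0.1316] [ 0.6096 -0.1289] root [ 0.6846 -0.125 ] yaw 4.639134094776512
lamp [ 0.5422 -0.2947] [ 0.5501 -0.2929] yaw 19.07617333520348 19.726712213894032 mark 47.14099862476127 Dmark 52.26508397879843
knobline [ 0.5296 -0.2778] [ 0.5422 -0.2961] [ 0.5454 -0.2918] [ 0.5354 -0.2763]
```

```bash
cat >> h.py <<'E'
from scipy.spatial.transform import Rotation as Ro
def go(x,y,z,psi):
    s=r.get_state(); R=Ro.from_euler("xyz",s["ee_rot"],degrees=True).as_matrix()
    d=R.T@(np.array([x,y,z])-s["eef_pos"])*1000
    dy=-((psi-s["ee_rot"][2]+180)%360-180)
    print("shift",np.round(d,1),"yaw",round(np.radians(dy),3),"| t",round(s["time"],2),"pos",np.round(s["eef_pos"],4),"rot",np.round(s["ee_rot"],2),"gap",round(s["finger_gap"],4))
E
python3 - <<'E'
from h import *
import pickle
t,s=pickle.load(open("c0.pkl","rb"))
st=r.get_state();R=Ro.from_euler("xyz",st["ee_rot"],degrees=True).as_matrix();ims=[]
for c in(t,s):
    p=proj(c,st["eef_pos"]); u,v=(int(p[0])-40,int(p[1])-40); u=max(u,0)
    im=cv2.resize(c["pixels"][v:v+80,u:u+80,::-1],(400,400),interpolation=cv2.INTER_CUBIC)
    for sg in(-1,1):
        for ww in(-11,11):
            q=proj(c,st["eef_pos"]+R@np.array([ww/1000,sg*.0427,-.013])); cv2.circle(im,tuple(int(a) for a in((q-(u,v))*5+2)),2,(0,0,255),-1)
    ims.append(im)
cv2.imwrite("pics/e.png",np.hstack(ims))
go(.546,-.294,.16,124)
E
```

```text
shift [460.1 -84.1  71.1] yaw -1.923 | t 0.2 pos [ 0.1192 -0.4854  0.231 ] rot [-179.96   -0.     13.8 ] gap 0.0854
```

View pics/e.png

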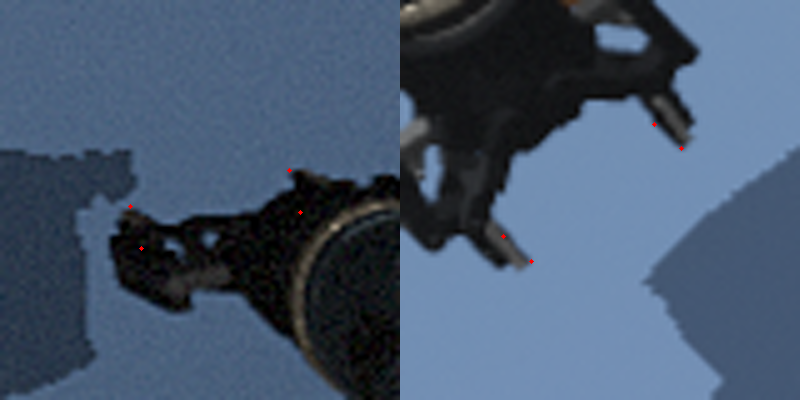

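The predicted fingertip points fall on the fingers in both views to about 3 mm, so I'll average the two cameras. Moving above the lamp knob.

Emit:
{"api": "apply_moves", "payload": {"targets": [60,460,-84,10,-0.8,60,460,-84,10,-1.92,60,460,-84,10,-1.92,60,460,-84,10,-1.92,60,460,-84,10,-1.92,60,460,-84,10,-1.92,60,460,-84,10,-1.92,60,460,-84,10,-1.92,60,460,-84,10,-1.92,60,460,-84,10,-1.92,60,460,-84,10,-1.92,60,460,-84,10,-1.92,60,460,-84,10,-1.92,60,460,-84,10,-1.92,60,460,-84,10,-1.92,60,460,-84,10,-1.92,60,460,-84,10,-1.92,60,460,-84,71,-1.92,60,460,-84,71,-1.92,60,460,-84,71,-1.92], "squeeze": 30}}

```text
time: 2.2
eef_pos: [0.5447, -0.2937, 0.1589]
ee_rot: [-179.9, -0.2, 123.8]
contact_force: [0.0, -0.4, 1.1]
finger_gap: 0.0602
gripper_force: 0.0
```

Run:
```python
from h import *
print(r.get_state()["joint_positions"])
go(.546,-.294,.055+.013*0,124)
s=capture("scene");q=proj(s,[.546,-.294,.1]);crop(s,"f",int(q[0])-60,int(q[1])-50,120,100,6);print(q)
```

```text
[-2.83319032e+01  2.77729019e+01  9.63906734e+00  7.20933157e+01
 -7.88978434e-04  2.79059772e+01]
shift [ -1.4   1.1 103.9] yaw -0.004 | t 2.2 pos [ 0.5447 -0.2937  0.1589] rot [-179.89   -0.2   123.76] gap 0.0602
[240.76365787 286.62528645]
```

View pics/f.png

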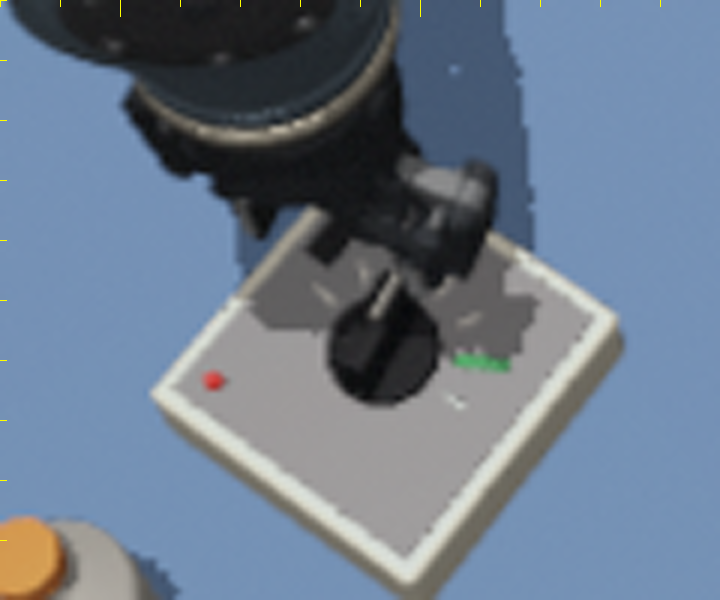

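The knob lies centred under the gripper. Its bar top is at about (385,295) and its disc at (383,350) in the crop, with the green mark to its right. Descend, close and turn.

Emit:
{"api": "apply_moves", "payload": {"targets": [50,-1,1,50,0,50,-1,1,90,0,50,-1,1,97,0,50,-1,1,97,0,50,-1,1,97,0,8,-1,1,97,0,8,-1,1,97,0,8,-1,1,97,0,8,-1,1,97,0,8,-1,1,97,0,8,-1,1,97,0,8,-1,1,97,0,8,-1,1,97,0,8,-1,1,97,0], "squeeze": 20}}

```text
time: 3.65
eef_pos: [0.5455, -0.2972, 0.0652]
ee_rot: [-179.7, 0.2, 123.7]
contact_force: [-21.7, -13.6, 19.9]
finger_gap: 0.0134
gripper_force: 19.9
```

Emit:
{"api": "apply_moves", "payload": {"targets": [8,0,-3,-1,0,8,0,-3,-1,0,8,0,-3,-2,0,8,0,-3,-2,0,8,0,-3,-2,0]}}

```text
time: 4.15
eef_pos: [0.5449, -0.2973, 0.0655]
ee_rot: [-179.9, 0.1, 123.8]
contact_force: [2.0, -8.3, -10.4]
finger_gap: 0.0135
gripper_force: 21.1
```

Run:
```python
from h import *
print(r.get_state()); go(.546,-.295,.062,48.0)
```

```text
{'time': 4.15, 'joint_positions': array([-28.56882578,  30.60825916,   0.32450043,  59.66101836,
        -0.09093664,  27.66321453]), 'qd': array([-0.03146343,  0.05326573, -0.01861122, -0.01905457,  0.03103045,
       -0.02893987]), 'tau': array([ 3.96013185e+00, -9.90960145e+01,  4.62999773e+01,  2.52136521e+00,
        1.97780125e+00,  3.63912528e-03]), 'eef_pos': array([ 0.54492856, -0.29729053,  0.06554136]), 'ee_rot': array([-1.79945097e+02,  9.11299411e-02,  1.23767960e+02]), 'contact_force': array([  1.97161669,  -8.29334342, -10.3975296 ]), 'wrist_torque': array([-1.70204502, -0.38192307, -0.01679075]), 'gripper_force': 21.101848483085632, 'finger_gap': 0.01353274422905573}
shift [1.3 2.2 3.5] yaw 1.322 | t 4.15 pos [ 0.5449 -0.2973  0.0655] rot [-1.7995e+02  9.0000e-02  1.2377e+02] gap 0.0135
```

Emit:
{"api": "apply_moves", "payload": {"targets": [8,0,0,1,0.1,8,0,0,1,0.2,8,0,0,1,0.3,8,0,0,1,0.4,8,0,0,1,0.5,8,0,0,1,0.6,8,0,0,1,0.7,8,0,0,1,0.8,8,0,0,1,0.9,8,0,0,1,1.0,8,0,0,1,1.1,8,0,0,1,1.2,8,0,0,1,1.3,8,0,0,1,1.32,8,0,0,1,1.32,8,0,0,1,1.32]}}

```text
time: 5.75
eef_pos: [0.5411, -0.2971, 0.0653]
ee_rot: [-179.8, 0.3, 48.1]
contact_force: [-32.1, -2.5, 22.7]
finger_gap: 0.0133
gripper_force: 25.7
```

Emit:
{"api": "apply_moves", "payload": {"targets": [8,-2,-2,0,0,8,-2,-2,0,0,8,-2,-2,0,0,50,-2,-2,0,0,50,-2,-2,0,0,50,-2,-2,0,0,50,-2,-2,0,0,50,-2,-2,0,0,50,-2,-2,-50,0,50,-2,-2,-100,0,50,-2,-2,-130,0,50,-2,-2,-140,0,50,-150,10,-140,0,50,-150,10,-140,0,50,-150,10,-140,0,50,-150,10,-140,0]}}

```text
time: 7.35
eef_pos: [0.4486, -0.4184, 0.2033]
ee_rot: [-179.9, 0.1, 47.9]
contact_force: [0.9, -0.2, -0.1]
finger_gap: 0.0499
gripper_force: 0.0
```

Run:
```python
from h import *
import pickle
s=capture("scene");t=capture("top");pickle.dump((t,s),open("c1.pkl","wb"))
def cr(c,P,w,h,k):
    q=proj(c,P).astype(int);u,v=q[0]-w//2,q[1]-h//2
    im=cv2.resize(c["pixels"][v:v+h,u:u+w,::-1],(w*k,h*k),interpolation=cv2.INTER_CUBIC);print(u,v);return im
L=cr(t,[.546,-.294,.06],50,50,8);Rr=cr(s,[.546,-.294,.06],50,50,8)
cv2.imwrite("pics/g.png",np.vstack([np.hstack([L,Rr])]))
go(.517,.272,.2,60)
```

```text
395 166
217 267
shift [ 555.1 -410.6    4. ] yaw -0.209 | t 7.45 pos [ 0.4513 -0.4153  0.2034] rot [-1.7993e+02 -1.0000e-02  4.8050e+01] gap 0.0501
```

View pics/g.png

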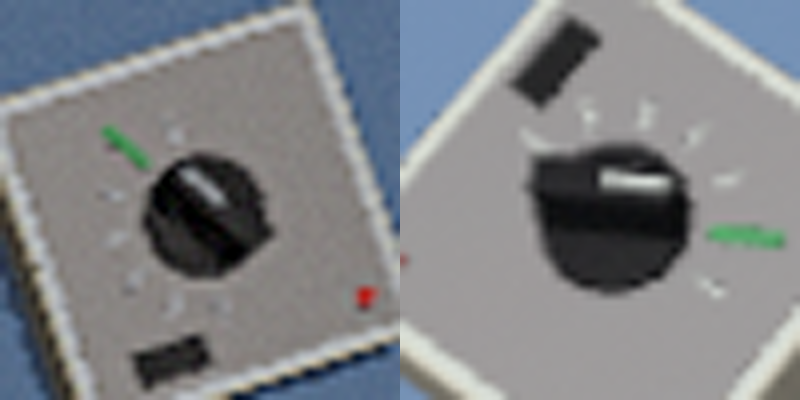

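The knob's line is parallel to the green mark in both views (top 40° against 41°, scene 4.9° against 4.7°), so the lamp is set. Both knob grips agree better with the top camera. Moving to the lens now.

Emit:
{"api": "apply_moves", "payload": {"targets": [70,553,-411,4,-0.6,70,553,-411,4,-1.78,70,553,-411,4,-1.78,70,553,-411,4,-1.78,70,553,-411,4,-1.78,70,553,-411,4,-1.78,70,553,-411,4,-1.78,70,553,-411,4,-1.78,70,553,-411,4,-1.78,70,553,-411,4,-1.78,70,553,-411,4,-1.78,70,553,-411,4,-1.78,70,553,-411,4,-1.78,70,553,-411,4,-1.78,70,553,-411,4,-1.78,70,553,-411,4,-1.78,70,553,-411,4,-1.78,70,553,-411,54,-1.78,70,553,-411,54,-1.78,70,553,-411,54,-1.78]}}

```text
time: 9.45
eef_pos: [0.5144, 0.2705, 0.151]
ee_rot: [-179.9, -0.0, 150.1]
contact_force: [0.5, -0.0, 0.8]
finger_gap: 0.07
gripper_force: 0.0
```

Run:
```python
from h import *
go(.515,.271,.080,150)
print(r.get_state()["joint_positions"])
s=capture("scene");q=proj(s,[.515,.271,.12]);crop(s,"i",int(q[0])-50,int(q[1])-50,100,100,6);print(q)
```

```text
shift [-0.3  0.8 71. ] yaw 0.002 | t 9.45 pos [0.5144 0.2705 0.151 ] rot [-1.7994e+02 -4.0000e-02  1.5010e+02] gap 0.07
[ 2.77391496e+01  2.32760300e+01  1.58102140e+00  6.83777642e+01
 -7.18059730e-04  5.76417027e+01]
[413.19506374 160.46394259]
```

View pics/i.png

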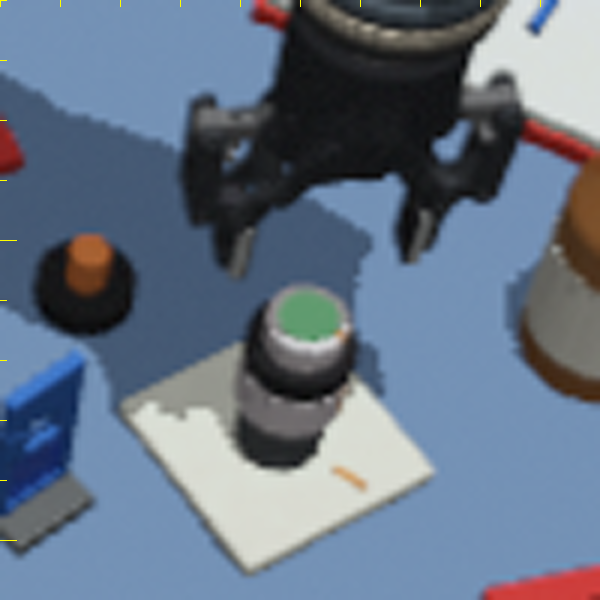

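Run:
```python
from h import *
s=capture("scene")
f=lambda x,y,z:px(s,363+x/6,110+y/6,z)
for z in(.151,.156,.16): print(z,f(324,264,z),f(238,272,z),f(410,260,z))
print(f(311,315,.11))
R=Ro.from_euler("xyz",r.get_state()["ee_rot"],degrees=True).as_matrix()
for sg in(-1,1):
  for w in(-11,11): print((proj(s,r.get_state()["eef_pos"]+R@np.array([w/1000,sg*.035,-.008]))-(363,110))*6)
```

```text
0.151 [0.51881525 0.27452617 0.151     ] [0.50001058 0.24079558 0.151     ] [0.5393116  0.30688643 0.151     ]
0.156 [0.52109631 0.27144319 0.156     ] [0.50237835 0.23786813 0.156     ] [0.54149815 0.30365423 0.156     ]
0.16 [0.52292116 0.2689768  0.16      ] [0.50427256 0.23552617 0.16      ] [0.54324739 0.30106848 0.16      ]
[0.51827611 0.27612318 0.11      ]
[243.88584227 276.480794  ]
[234.73351356 236.16125141]
[401.61726732 263.28579819]
[391.15930024 223.16858399]
```

Emit:
{"api": "apply_moves", "payload": {"targets": [70,1,1,30,0,70,1,1,50,0,70,1,1,60,0,70,1,1,68,0,70,1,1,68,0,70,1,1,68,0,60,1,1,68,0,56,1,1,68,0,54,1,1,68,0,52,1,1,68,0,51,1,1,68,0], "squeeze": 20}}

```text
time: 10.65
eef_pos: [0.5151, 0.2737, 0.0831]
ee_rot: [179.9, 0.0, 150.2]
contact_force: [1.9, 5.1, 4.7]
finger_gap: 0.0513
gripper_force: 10.2
```

Emit:
{"api": "apply_moves", "payload": {"targets": [60,0,1,0,0,60,0,1,0,0,60,0,1,2,0,60,0,1,2,0,54,0,1,2,0,48,0,1,2,0,46,0,1,2,0,46,0,1,2,0,46,0,1,2,0,46,0,1,2,0], "squeeze": 40}}

```text
time: 11.65
eef_pos: [0.515, 0.2739, 0.0806]
ee_rot: [180.0, 0.0, 150.2]
contact_force: [-2.3, 1.5, 6.3]
finger_gap: 0.0501
gripper_force: 40.9
```

Emit:
{"api": "apply_moves", "payload": {"targets": [46,0,0,0,0.1,46,0,0,0,0.2,46,0,0,0,0.3,46,0,0,0,0.4,46,0,0,0,0.5,46,0,0,0,0.6,46,0,0,0,0.7,46,0,0,0,0.8,46,0,0,0,0.8]}}

```text
time: 12.55
eef_pos: [0.5152, 0.274, 0.0806]
ee_rot: [180.0, -0.0, 104.2]
contact_force: [-0.4, 3.0, 5.2]
finger_gap: 0.0504
gripper_force: 40.9
```

Emit:
{"api": "apply_moves", "payload": {"targets": [46,0,0,0,0.1,46,0,0,0,0.2,46,0,0,0,0.3,46,0,0,0,0.4,46,0,0,0,0.5,46,0,0,0,0.6,46,0,0,0,0.7,46,0,0,0,0.8,46,0,0,0,0.9,46,0,0,0,0.97,46,0,0,0,0.97,46,0,0,0,0.97,60,0,0,0,0.97,70,0,0,0,0.97,70,0,0,0,0.97,70,0,0,0,0.97,70,0,0,-50,0.97,70,0,0,-80,0.97,70,0,0,-90,0.97]}}

```text
time: 14.45
eef_pos: [0.516, 0.2743, 0.1736]
ee_rot: [179.9, -0.2, 48.8]
contact_force: [0.0, 0.2, -0.2]
finger_gap: 0.0701
gripper_force: 0.0
```

Run:
```python
from h import *
import pickle
s=capture("scene");q=proj(s,[.52,.275,.09]);u,v=int(q[0])-25,int(q[1])-20
im=cv2.resize(s["pixels"][v:v+40,u:u+50,::-1],None,fx=12,fy=12,interpolation=cv2.INTER_CUBIC);cv2.imwrite("pics/j.png",im)
print(u,v);pickle.dump(s,open("c2.pkl","wb"));go(.391,.256,.15,48)
print(r.get_state()["joint_positions"])
# predicted pixel positions of orange mark & white line at angle 0.40 etc
```

```text
388 147
shift [-96.2 -82.   23.1] yaw 0.013 | t 14.5 pos [0.516  0.2743 0.1736] rot [179.91  -0.22  48.77] gap 0.0701
[ 2.79955619e+01  2.28649342e+01  4.27306126e+00  7.11709652e+01
 -3.47536596e-03  1.59230457e+02]
```

View pics/j.png

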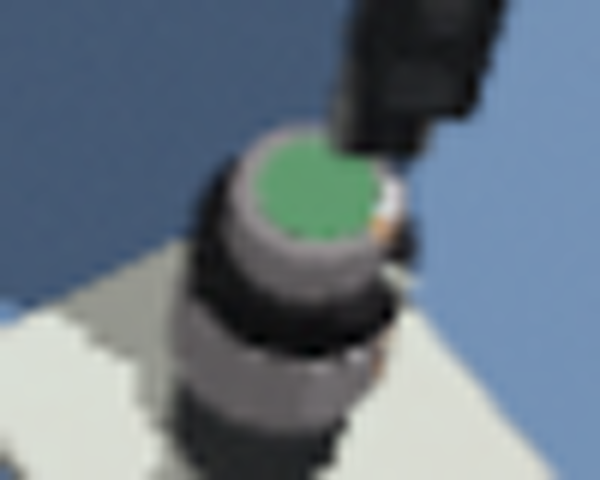

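Emit:
{"api": "apply_moves", "payload": {"targets": [60,-95,-82,0,-0.5,60,-95,-82,0,-1.24,60,-95,-82,0,-1.24,60,-95,-82,0,-1.24,60,-95,-82,0,-1.24,60,-95,-82,0,-1.24,60,-95,-82,0,-1.24,60,-95,-82,0,-1.24,60,-95,-82,20,-1.24,60,-95,-82,23,-1.24,60,-95,-82,23,-1.24]}}

```text
time: 15.6
eef_pos: [0.3898, 0.2559, 0.1464]
ee_rot: [-179.9, 0.0, 119.7]
contact_force: [-0.2, 0.2, 1.0]
finger_gap: 0.06
gripper_force: 0.0
```

Run:
```python
from h import *
import pickle
s=capture("scene");t=capture("top");pickle.dump((t,s),open("c3.pkl","wb"))
out=[]
for c,ctr in((s,(414.7,162.8)),(t,(218+92/5,172+122/5))):
    k=16;u,v=int(ctr[0])-12,int(ctr[1])-10
    P=px(c,*ctr,.110); im=cv2.resize(c["pixels"][v:v+30,u:u+24,::-1],None,fx=k,fy=k,interpolation=cv2.INTER_CUBIC)
    for a,col in((.3,(255,0,255)),(.5,(255,255,0))):
        th=np.radians(-4.5)+a
        for rr,z in((.019,.0925),(.026,.092),(.026,.079)):
            q=proj(c,[P[0]+rr*np.cos(th),P[1]+rr*np.sin(th),z]); cv2.circle(im,tuple(int(x) for x in (q+.5-(u,v))*k),2,col,-1)
    out.append(im)
cv2.imwrite("pics/k.png",np.hstack(out)); go(.391,.257,.05,120)
```

```text
shift [ 0.4  0.8 97.5] yaw -0.005 | t 15.7 pos [0.3905 0.2563 0.1475] rot [-179.98    0.    119.72] gap 0.0596
```

View pics/k.png

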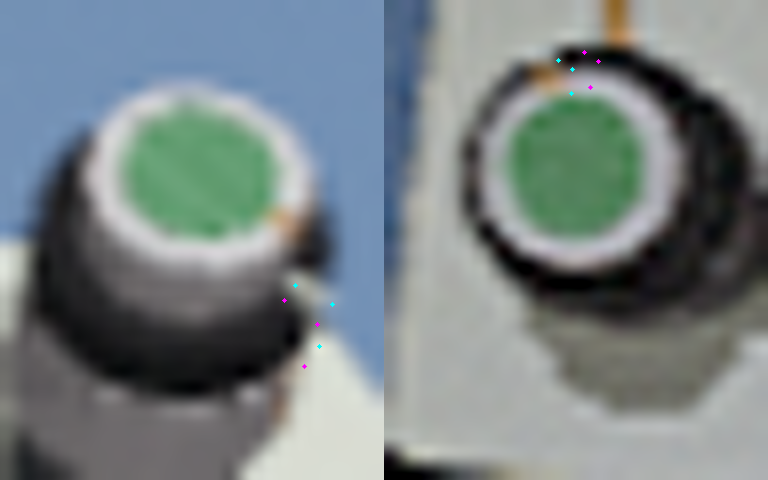

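Run:
```python
from h import *
import pickle
t,s=pickle.load(open("c3.pkl","rb"))
print("scene cols 414-424 (R,B)")
for v in range(160,180): print(v,' '.join("%3d/%3d"%(p[0],p[2]) for p in s["pixels"][v,414:425].astype(int)))
t0,s0=pickle.load(open("c0.pkl","rb"))
for tt in(t0,t):
  print("top cols 228-246 gray")
  for v in range(186,208): print(v,' '.join("%3d"%p.mean() for p in tt["pixels"][v,228:248].astype(int)))
c=s;P=px(c,414.7,162.8,.110)
for a in(.2,.3,.4,.5,.6):
    th=np.radians(-4.5)+a
    print(a,[proj(c,[P[0]+rr*np.cos(th),P[1]+rr*np.sin(th),z]).round(1) for rr,z in((.0175,.11),(.022,.092),(.026,.092),(.026,.085),(.026,.079),(.026,.07))])
```

```text
scene cols 414-424 (R,B)
160  98/113  96/111  98/112 123/132 165/173 199/204 158/191 116/181 115/181 116/181 116/181
161  96/111 101/116  99/114 101/117 114/127 200/201 185/202 135/185 115/180 116/181 115/180
162  95/110  97/113 102/117 100/115 102/118 166/171 203/207 160/192 115/181 116/181 116/181
163  98/113  96/110  97/113 102/117 100/114 173/178 210/211 157/173 108/171 117/181 116/181
164 106/120  98/112  96/111  97/111  97/112 178/182 207/207 146/148 103/163 115/180 116/181
165  98/113 104/119 105/119  97/113 144/127 189/131 172/141 101/ 94  78/121 109/171 116/181
166 109/123  93/107 146/155 155/163 197/197 193/160 131/ 88  55/ 52  68/103 105/167 116/181
167 205/206 205/207 208/210 209/211 199/198 154/144  83/ 71  40/ 42  55/ 78 102/163 116/181
168 165/168 187/190 178/179 154/155 138/136 104/103  60/ 60  35/ 36  65/ 98 106/167 115/180
169 120/120 132/132 127/126 113/111 105/103 103/102 158/156 125/124  93/134 109/172 116/181
170 112/109 112/109 109/108 105/104  81/ 81  62/ 62 115/113 161/157 150/179 123/182 115/181
171 114/111  94/ 91  79/ 79  65/ 65  46/ 47  39/ 40  52/ 53 111
[... 4519 characters left out ...]
9.5, 166.7]), array([419.6, 171.4]), array([420.7, 172.3]), array([420.3, 173.8]), array([419.9, 175. ]), array([419.4, 176.8])]
0.3 [array([419.9, 166.3]), array([420.2, 171. ]), array([421.3, 171.8]), array([420.9, 173.2]), array([420.5, 174.4]), array([420. , 176.2])]
0.4 [array([420.3, 165.9]), array([420.6, 170.5]), array([421.9, 171.2]), array([421.4, 172.6]), array([421. , 173.8]), array([420.5, 175.6])]
0.5 [array([420.6, 165.5]), array([421. , 169.9]), array([422.3, 170.5]), array([421.9, 171.9]), array([421.5, 173.2]), array([420.9, 175. ])]
0.6 [array([420.8, 165. ]), array([421.3, 169.3]), array([422.6, 169.8]), array([422.2, 171.2]), array([421.8, 172.5]), array([421.3, 174.3])]
```

Run:
```python
from h import *
import pickle
t0,s0=pickle.load(open("c0.pkl","rb"));t,s=pickle.load(open("c3.pkl","rb"))
w=t["pixels"].astype(float).mean(2)-t0["pixels"].astype(float).mean(2)-4
# centre from green disc (z .11)
def cen(c,f,a,b,e,g):
    p=c["pixels"][b:g,a:e].astype(float);m=f(p).clip(0);v,u=np.mgrid[b:g,a:e];return (u*m).sum()/m.sum(),(v*m).sum()/m.sum()
gr=lambda p:(p[...,1]-np.maximum(p[...,0],p[...,2])-15)
ct=cen(t,gr,226,186,248,206);cs=cen(s,gr,402,150,425,175);print(ct,cs)
def wc(a,b,e,g,sgn):
    m=(sgn*w[b:g,a:e]).clip(0);m[m<15]=0;v,u=np.mgrid[b:g,a:e];return (u*m).sum()/m.sum(),(v*m).sum()/m.sum()
n=wc(231,187,238,192,1);o=wc(227,198,233,204,-1);print("new",n,"old",o)
P=px(t,*ct,.11)
orb=lambda p:(p[...,0]-p[...,2]-15)
mb=cen(t,orb,230,180,236,192);pl=cen(t,orb,234,178,242,189);print("marks",mb,pl)
def an(q,z):
    d=px(t,*q,z)[:2]-P[:2];return np.degrees(np.arctan2(d[1],d[0])),np.hypot(*d)
print("new",an(n,.092),"old",an(o,.092),"bezelmark",an(mb,.11),"plate",an(pl,.012))
P=px(s,*cs,.11)
ms=cen(s,orb,415,162,424,169)
def an2(q,z):
    d=px(s,*q,z)[:2]-P[:2];return np.degrees(np.arctan2(d[1],d[0])),np.hypot(*d)
print("scene bezel",ms,an2(ms,.11),"line",[an2(q,.092) for q in((420.6,169.5),(421,169.6),(421.2,169.9))],"plate",an2(cen(s,orb,415,183,432,195),.012))
```

```text
(np.float64(235.52574942352038), np.float64(195.7694081475788)) (np.float64(414.05932762030324), np.float64(162.49439683586024))
new (np.float64(233.74127906976744), np.float64(189.20348837209303)) old (np.float64(230.5112285336856), np.float64(200.80449141347424))
marks (np.float64(233.62773722627736), np.float64(190.3941605839416)) (np.float64(238.0843373493976), np.float64(186.7078313253012))
new (np.float64(24.208772381348197), np.float64(0.02422154896059544)) old (np.float64(126.38422003564605), np.float64(0.02312534216220545)) bezelmark (np.float64(21.176521564438467), np.float64(0.0173775031791323)) plate (np.float64(18.187224200298413), np.float64(0.04268207586013966))
scene bezel (np.float64(419.39252336448595), np.float64(165.42990654205607)) (np.float64(18.732209688051075), np.float64(0.01667988073787828)) line [(np.float64(25.828243940423633), np.float64(0.022539557173394176)), (np.float64(26.354269892352953), np.float64(0.023633151066926383)), (np.float64(24.791762369688946), np.float64(0.024504941047422835))] plate (np.float64(18.353534351304166), np.float64(0.040650529177888535))
```

Both cameras put the white line at about 25°, while the orange marks sit at 18.5–19°. The iris is therefore about 0.1 rad short, so I'll go back and turn it 6° more.

Emit:
{"api": "apply_moves", "payload": {"targets": [70,-46,117,0,0,70,-46,117,0,0,70,-46,117,0,0,70,-46,117,0,0,70,-46,117,0,0,70,-46,117,0,0,70,-46,117,30,0,70,-46,117,55,0,70,-46,117,66,0,70,-46,117,66,0,70,-46,117,66,0]}}

```text
time: 16.8
eef_pos: [0.5151, 0.2749, 0.0825]
ee_rot: [179.9, 0.0, 119.8]
contact_force: [0.8, -0.0, -0.1]
finger_gap: 0.0703
gripper_force: 0.0
```

Emit:
{"api": "apply_moves", "payload": {"targets": [60,0,-1,2,0,60,0,-1,2,0,54,0,-1,2,0,48,0,-1,2,0,46,0,-1,2,0,46,0,-1,2,0,46,0,-1,2,0,46,0,-1,2,0.05,46,0,-1,2,0.1,46,0,-1,2,0.105,46,0,-1,2,0.105,46,0,-1,2,0.105,60,0,-1,2,0.105,70,0,-1,2,0.105,70,0,-1,2,0.105,70,0,-1,2,0.105,70,0,-1,-40,0.105,70,0,-1,-64,0.105,70,0,-1,-66,0.105,70,0,-1,-66,0.105]}}

```text
time: 18.8
eef_pos: [0.5144, 0.2742, 0.1476]
ee_rot: [179.9, -0.0, 113.8]
contact_force: [0.1, 0.5, -0.9]
finger_gap: 0.0702
gripper_force: 0.0
```

Run:
```python
from h import *
go(.3915,.2565,.147,114)
```

```text
shift [  33.3 -119.6    0.5] yaw -0.004 | t 18.8 pos [0.5144 0.2742 0.1476] rot [179.94  -0.   113.77] gap 0.0702
```

Now above the cap, then down to its knob.

Emit:
{"api": "apply_moves", "payload": {"targets": [50,33,-119,0,0,50,33,-119,0,0,50,33,-119,0,0,50,33,-119,0,0,50,33,-119,0,0,50,33,-119,40,0,50,33,-119,80,0,50,33,-119,110,0,50,33,-119,128,0,50,33,-119,128,0,50,33,-119,128,0]}}

```text
time: 19.9
eef_pos: [0.3924, 0.2563, 0.0193]
ee_rot: [-180.0, 0.0, 113.8]
contact_force: [0.3, 0.2, 1.0]
finger_gap: 0.0502
gripper_force: 0.0
```

Run:
```python
from h import *
import pickle
s=capture("scene");t=capture("top")
def cen(c,f,a,b,e,g):
    p=c["pixels"][b:g,a:e].astype(float);m=f(p).clip(0);v,u=np.mgrid[b:g,a:e];return (u*m).sum()/m.sum(),(v*m).sum()/m.sum()
gr=lambda p:(p[...,1]-np.maximum(p[...,0],p[...,2])-15)
orb=lambda p:(p[...,0]-p[...,2]-15)
cs=cen(s,gr,402,150,425,175);P=px(s,*cs,.11)
def an2(q,z):
    d=px(s,*q,z)[:2]-P[:2];return np.degrees(np.arctan2(d[1],d[0])),np.hypot(*d)
print(cs,"bezel",an2(cen(s,orb,415,162,424,169),.11))
for v in range(165,176): print(v,' '.join("%3d"%p[0] for p in s["pixels"][v,414:425].astype(int)))
go(.3915,.2565,.018,114)
```

```text
(np.float64(414.0667107001321), np.float64(162.4887714663144)) bezel (np.float64(18.65804390346424), np.float64(0.016651487030393746))
165  98 103 104  99 145 189 171 101  77 109 116
166 109  92 146 155 197 192 131  53  68 107 116
167 204 204 208 209 199 155  85  39  53 104 116
168 166 186 178 155 137 106  58  37  48 104 116
169 120 133 126 112 104 136 110  57  80 109 115
170 111 111 109 105  80 160 198 163 106 110 116
171 113  93  81  66  47  90 132 158 133 113 116
172  63  51  43  39  35  34  46 172 158 123 116
173  36  35  36  37  31  26  70 194 209 158 116
174  23  23  24  24  18  45 140 204 217 195 145
175  15  19  16  18  49 113 178 210 217 214 182
shift [ 0.3 -1.4  2.2] yaw -0.004 | t 20.0 pos [0.3929 0.2568 0.0202] rot [ 1.7992e+02 -1.0000e-02  1.1377e+02] gap 0.0497
```

The white line is now at about (420.2,170.2), where the projection predicts 0.40. Gripping the cap.

Emit:
{"api": "apply_moves", "payload": {"targets": [50,0,-1,2,0,30,0,-1,2,0,20,0,-1,2,0,15,0,-1,2,0,15,0,-1,2,0,15,0,-1,2,0,15,0,-1,2,0,15,0,-1,2,0], "squeeze": 40}}

```text
time: 20.8
eef_pos: [0.3912, 0.256, 0.0178]
ee_rot: [180.0, -0.0, 113.8]
contact_force: [-1.3, -1.2, 6.2]
finger_gap: 0.0186
gripper_force: 38.8
```

Emit:
{"api": "apply_moves", "payload": {"targets": [15,0,0,-20,0,15,0,0,-60,0,15,0,0,-100,0,15,0,0,-140,0,15,0,0,-150,0,15,0,0,-150,0]}}

```text
time: 21.4
eef_pos: [0.3918, 0.2564, 0.1686]
ee_rot: [179.8, -0.0, 113.8]
contact_force: [0.7, -0.4, -1.0]
finger_gap: 0.0185
gripper_force: 39.2
```

Run:
```python
from h import *
import pickle
go(.515,.274,.17,114)
s=capture("scene");crop(s,"l",360,100,90,90,6)
```

```text
shift [-33.6 119.8  -1. ] yaw -0.004 | t 21.4 pos [0.3918 0.2564 0.1686] rot [ 1.7983e+02 -3.0000e-02  1.1378e+02] gap 0.0185
```

View pics/l.png

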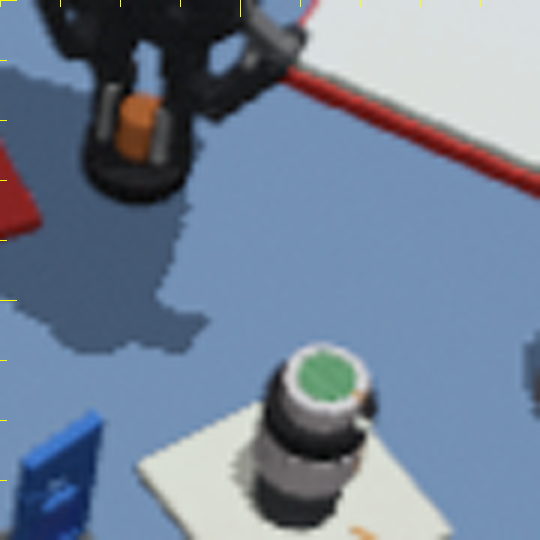

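The cap is held level, with its knob at (140,125) in the crop. The iris's white line sits under the orange mark near (360,418). Moving over the lens.

Emit:
{"api": "apply_moves", "payload": {"targets": [15,-34,119.5,0,0,15,-34,119.5,0,0,15,-34,119.5,0,0,15,-34,119.5,0,0,15,-34,119.5,0,0,15,-34,119.5,0,0,15,-34,119.5,25,0,15,-34,119.5,36,0,15,-34,119.5,36,0,15,-34,119.5,36,0]}}

```text
time: 22.45
eef_pos: [0.5137, 0.273, 0.1318]
ee_rot: [-180.0, 0.0, 113.8]
contact_force: [1.2, 0.4, -0.3]
finger_gap: 0.018
gripper_force: 39.5
```

Run:
```python
from h import *
go(.515,.274,.118,114)
s=capture("scene")
p=s["pixels"][140:172,400:430].astype(float);m=(p[...,0]-p[...,2]-60).clip(0);v,u=np.mgrid[140:172,400:430];c=((u*m).sum()/m.sum(),(v*m).sum()/m.sum())
print(c, m.max(), px(s,*c,.155),"lens",px(s,414.06,162.49,.11), r.get_state()["contact_force"])
```

```text
shift [ 0.4  1.6 13.8] yaw -0.004 | t 22.45 pos [0.5137 0.273  0.1318] rot [-179.99    0.    113.79] gap 0.018
(np.float64(415.18396485447556), np.float64(154.2064799560681)) 57.0 [0.51835589 0.26771558 0.155     ] lens [0.51702478 0.27443302 0.11      ] [0.33467249 0.39521191 0.1383419 ]
```

Emit:
{"api": "apply_moves", "payload": {"targets": [15,0.5,1,3,0,15,0.5,1,6,0,15,0.5,1,9,0,15,0.5,1,12,0,15,0.5,1,13.5,0,15,0.5,1,13.5,0]}}

```text
time: 23.1
eef_pos: [0.5147, 0.2738, 0.1178]
ee_rot: [-180.0, 0.0, 113.8]
contact_force: [-0.9, -1.0, 1.6]
finger_gap: 0.0184
gripper_force: 39.7
```

Emit:
{"api": "apply_moves", "payload": {"targets": [15,0,0,1,0,15,0,0,1,0,15,0,0,1,0,30,0,0,1,0,40,0,0,0,0,45,0,0,0,0,45,0,0,0,0,45,0,0,0,0,45,0,0,-30,0,45,0,0,-70,0,45,0,0,-90,0,45,0,0,-90,0]}}

```text
time: 24.3
eef_pos: [0.516, 0.2745, 0.2108]
ee_rot: [179.7, -0.0, 113.8]
contact_force: [0.9, -0.3, 0.4]
finger_gap: 0.0451
gripper_force: 0.0
```

Run:
```python
from h import *
import pickle
s=capture("scene");t=capture("top");pickle.dump((t,s),open("c4.pkl","wb"))
a=cv2.resize(s["pixels"][130:205,385:445,::-1],(360,450),interpolation=cv2.INTER_CUBIC)
b=cv2.resize(s["pixels"][175:250,295:355,::-1],(360,450),interpolation=cv2.INTER_CUBIC)
# orange knob centroid for seating height
p=s["pixels"][140:175,400:430].astype(float);m=(p[...,0]-p[...,2]-15).clip(0);v,u=np.mgrid[140:175,400:430];print("knob px",(u*m).sum()/m.sum(),(v*m).sum()/m.sum(),(m>0).sum())
ys,xs=np.where(m>25);print(ys.min()+140,ys.max()+140,xs.min()+400,xs.max()+400)
L=px(s,414.06,162.49,.11)[:2]
for z in(.114,.138): print(z,proj(s,[*L,z]))
dk=(s["pixels"][140:190,400:430].max(2)<75);ys,xs=np.where(dk);print("dark rows",ys.min()+140,ys.max()+140,xs.min()+400,xs.max()+400)
# expected skirt silhouette if seated
th=np.linspace(0,6.283,60)
for z in(.100,.114):
  q=np.array([proj(s,[L[0]+.0255*np.cos(x),L[1]+.0255*np.sin(x),z]) for x in th]);print(z,q.min(0),q.max(0))
go(.48,.15,.2,90)
# filters: foot/plate colour centroids in both cameras vs c0
t0,s0=pickle.load(open("c0.pkl","rb"))
from itertools import product
for n,ex in(("blue",(.4705,.156)),("red",(.463,.055)),("yellow",(.477,-.048))):
  for nm,c,c0 in(("top",t,t0),("scene",s,s0)):
    q=proj(c,[*ex,.08]).astype(int);w=12
    d=c["pixels"][q[1]-w:q[1]+w,q[0]-w:q[0]+w].astype(int)-c0["pixels"][q[1]-w:q[1]+w,q[0]-w:q[0]+w]
    print(n,nm,abs(d).mean().round(1))
```

```text
knob px 415.1381621975147 158.4851209941138 85
154 164 411 419
0.114 [414.29509539 161.64018465]
0.138 [415.73087888 156.45016   ]
dark rows 154 187 402 423
0.1 [404.1469842  157.03029198] [422.83351567 172.30956338]
0.114 [404.88217828 154.03638621] [423.73450194 169.3938838 ]
shift [-99.3 -81.9   7.6] yaw 0.415 | t 24.4 pos [0.5149 0.2739 0.2076] rot [179.98  -0.   113.78] gap 0.0447
blue top 4.3
blue scene 0.9
red top 4.1
red scene 0.7
yellow top 4.1
yellow scene 0.6
```

The cap is seated: its knob centroid is (415.1,158.5) and the expected value is about (415.0,159.0). Now the filters, starting with blue.

Run:
```python
from h import *
go(.4697,.1565,.15,92.5)
```

```text
shift [-89.2 -88.7  57.6] yaw 0.371 | t 24.4 pos [0.5149 0.2739 0.2076] rot [179.98  -0.   113.78] gap 0.0447
```

Emit:
{"api": "apply_moves", "payload": {"targets": [45,-89,-89,0,0.37,45,-89,-89,0,0.37,45,-89,-89,0,0.37,45,-89,-89,0,0.37,45,-89,-89,20,0.37,45,-89,-89,50,0.37,45,-89,-89,57,0.37,45,-89,-89,57,0.37]}}

```text
time: 25.2
eef_pos: [0.4683, 0.1566, 0.1496]
ee_rot: [-179.8, 0.0, 92.6]
contact_force: [-0.5, 0.2, 0.3]
finger_gap: 0.0448
gripper_force: 0.0
```

Run:
```python
from h import *
go(.4697,.1565,.083,92.5)
s=capture("scene");crop(s,"m",335,125,75,75,8)
```

```text
shift [-0.1  1.6 66.6] yaw 0.002 | t 25.2 pos [0.4683 0.1566 0.1496] rot [-1.7983e+02  4.0000e-02  9.2630e+01] gap 0.0448
```

View pics/m.png

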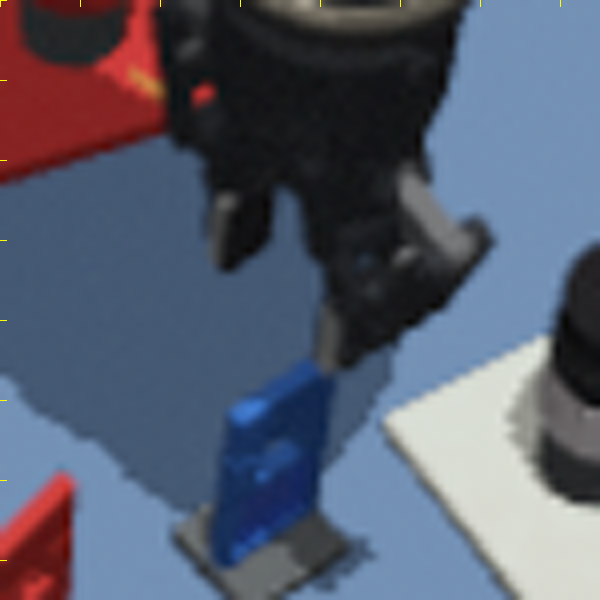

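The blue plate stands upright under the two fingers, with its top edge from (235,410) to (325,365). Descend and grip.

Emit:
{"api": "apply_moves", "payload": {"targets": [45,0,1,40,0,45,0,1,60,0,45,0,1,66,0,45,0,1,66,0,30,0,1,66,0,20,0,1,66,0,12,0,1,66,0,4,0,1,66,0,4,0,1,66,0,4,0,1,66,0,4,0,1,66,0,4,0,1,66,0], "squeeze": 60}}

```text
time: 26.45
eef_pos: [0.4704, 0.1567, 0.0856]
ee_rot: [180.0, -0.0, 92.6]
contact_force: [-3.3, -0.6, 8.1]
finger_gap: 0.0068
gripper_force: 58.9
```

Emit:
{"api": "apply_moves", "payload": {"targets": [4,0,0,-20,0,4,0,0,-50,0,4,0,0,-80,0,4,0,0,-110,0,4,0,0,-130,0,4,0,0,-130,0]}}

```text
time: 27.05
eef_pos: [0.4715, 0.157, 0.2176]
ee_rot: [179.8, -0.1, 92.6]
contact_force: [0.9, -0.1, -1.5]
finger_gap: 0.0068
gripper_force: 59.0
```

Run:
```python
from h import *
# blue peg: tip (.5957,-.0001), yaw 3.8 ; stand-off 30 mm before tip; TCP 15 mm above eye centre
u=np.array([np.cos(np.radians(3.8)),np.sin(np.radians(3.8))]);p=np.array([.5957,-.0001])-.035*u
go(*p,.213,93.8)
s=capture("scene")
P=r.get_state()["eef_pos"];q=proj(s,P+[0.005,0,-.03]);u0,v0=int(q[0]),int(q[1])
pp=s["pixels"][v0-30:v0+40,u0-30:u0+30].astype(float);m=(pp[...,2]-pp[...,0]-60)*(pp[...,1]<pp[...,2]*.6);v,u=np.where(m>0);print(len(v),u.mean()+u0-30,v.mean()+v0-30,v.min()+v0-30,v.max()+v0-30,"exp top/bottom",proj(s,P+[.005,0,.023]),proj(s,P+[.005,0,-.073]))
```

```text
shift [-163.3   82.     4.7] yaw -0.021 | t 27.05 pos [0.4715 0.157  0.2176] rot [ 1.7976e+02 -7.0000e-02  9.2580e+01] gap 0.0068
182 371.74175824175825 158.12087912087912 144 169 exp top/bottom [375.26659451 144.01207794] [371.86123143 166.20333552]
```

Emit:
{"api": "apply_moves", "payload": {"targets": [4,-40,20,0,0,4,-80,40,0,0,4,-120,60,0,0,4,-150,75,0,-0.02,4,-163,82,0,-0.02,4,-163,82,20,-0.02,4,-163,82,40,-0.02,4,-163,82,47,-0.02,4,-163,82,47,-0.02,4,-163,82,47,-0.02]}}

```text
time: 28.1
eef_pos: [0.5595, -0.0022, 0.1683]
ee_rot: [180.0, -0.0, 93.7]
contact_force: [0.5, 0.1, -2.3]
finger_gap: 0.0065
gripper_force: 59.0
```

```bash
cat >> h.py <<'E'
def peg(tip,z,off):
    u=np.array([np.cos(np.radians(3.8)),np.sin(np.radians(3.8))]);p=np.array(tip)+off*u; go(*p,z,93.8)
E
python3 - <<'E'
from h import *
peg((.5957,-.0001),.1696,-.02);peg((.5957,-.0001),.1696,.03)
# relative check in scene camera: blue plate eye vs peg tip: print peg-tip expected px, blue plate px stats
s=capture("scene");P=r.get_state()["eef_pos"]
print("tip pred",proj(s,[.5957,-.0001,.154]),"tip seen earlier",(200+462.5/3-.5,205+72.5/3-.5),"eye pred",proj(s,P-[0,0,.0176]))
pp=s["pixels"].astype(int);q=proj(s,P-[0,0,.0176]).astype(int)
for v in range(q[1]-8,q[1]+9): print(v,' '.join("%3d,%3d,%3d"%tuple(x) for x in pp[v,q[0]-8:q[0]+9]))
E
```

```text
shift [-0.2 16.2 -1.3] yaw -0.001 | t 28.1 pos [ 0.5595 -0.0022  0.1683] rot [179.98  -0.    93.74] gap 0.0065
shift [-0.2 66.2 -1.3] yaw -0.001 | t 28.1 pos [ 0.5595 -0.0022  0.1683] rot [179.98  -0.    93.74] gap 0.0065
tip pred [352.4591593  227.66647405] tip seen earlier (353.66666666666663, 228.66666666666666) eye pred [342.79940364 218.155193  ]
210  94, 26, 23 109, 28, 26  92, 37, 36  55, 39, 39  68, 69, 69  58, 59, 59  29, 30, 31  16, 17, 17  15, 17, 18  18, 20, 21  23, 23, 25  17, 20, 21  22, 23, 25  28, 30, 31  29, 32, 34  31, 33, 36  32, 34, 37
211  92, 24, 22  85, 34, 33  69, 55, 56  48, 47, 50  68, 69, 70  55, 57, 56  28, 28, 29  18, 27, 39  31, 33, 39  26, 27, 29  21, 22, 22  20, 19, 21  17, 19, 20  22, 25, 27  30, 32, 33  32, 33, 37  33, 34, 36
212  78, 34, 34  68, 56, 57  64, 64, 66  58, 61, 63  71, 74, 74  52, 53, 53  28, 39, 62  31, 53, 92  51, 57, 75  39, 41, 41  21, 23, 25  21, 23, 24  19, 20, 23  22, 21, 24  20, 21, 24  32, 33, 37  34, 36, 39
213  68, 57, 58  64, 65, 66  62, 65, 66  63, 66, 66  60, 68, 83  45, 69,117  36, 68,124  33, 62,112  56, 63, 80  55, 58, 5
[... 2089 characters left out ...]
, 88  22, 38, 87  25, 39, 89  21, 38, 90  17, 36, 90  20, 40, 82  30, 50, 86
224  70, 89,116  64, 83,111  40, 60, 93  21, 44, 86  23, 48, 91  23, 49, 91  22, 48, 91  23, 44, 86  24, 43, 89  23, 40, 89  25, 41, 89  27, 41, 89  23, 40, 92  21, 39, 95  23, 40, 93  21, 41, 83  29, 49, 84
225  69, 88,115  69, 85,107  43, 59, 89  21, 46, 87  23, 47, 91  25, 50, 92  23, 46, 90  25, 41, 88  23, 39, 88  26, 39, 88  22, 38, 91  24, 42, 97  21, 41, 98  19, 40, 99  23, 46, 99  23, 44, 85  42, 55, 78
226  65, 74, 85  60, 68, 79  34, 52, 84  21, 46, 89  22, 47, 90  22, 47, 90  23, 42, 89  27, 40, 90  24, 40, 88  22, 39, 91  24, 43, 98  22, 42,100  20, 40, 99  27, 54,112  33, 59,111  35, 52, 84  56, 62, 70
```

Insert onto the blue peg, watching the force.

Emit:
{"api": "apply_moves", "payload": {"targets": [4,0,8,-2,0,4,0,16,-2,0,4,0,24,-2,0,4,0,32,-2,0,4,0,40,-2,0,4,0,40,-2,0]}}

```text
time: 28.75
eef_pos: [0.6003, 0.0001, 0.1694]
ee_rot: [-180.0, -0.0, 93.7]
contact_force: [-0.9, -1.0, -0.8]
finger_gap: 0.0069
gripper_force: 59.0
```

Emit:
{"api": "apply_moves", "payload": {"targets": [4,0,8,0,0,4,0,16,0,0,4,0,25,0,0,4,0,32,0,0,4,0,32,0,0,4,0,32,0,0]}}

```text
time: 29.35
eef_pos: [0.6313, 0.0021, 0.1696]
ee_rot: [-180.0, -0.0, 93.7]
contact_force: [-0.2, 0.8, -1.0]
finger_gap: 0.0064
gripper_force: 59.0
```

Emit:
{"api": "apply_moves", "payload": {"targets": [4,0,0,3,0,4,0,0,5,0,4,0,0,7,0,4,0,0,7,0,4,0,0,7,0]}}

```text
time: 29.85
eef_pos: [0.6312, 0.0021, 0.1628]
ee_rot: [-180.0, -0.0, 93.7]
contact_force: [-0.8, 0.7, -1.5]
finger_gap: 0.0071
gripper_force: 59.0
```

Emit:
{"api": "apply_moves", "payload": {"targets": [4,0,0,1,0,4,0,0,1.5,0,4,0,0,1.5,0]}}

```text
time: 30.15
eef_pos: [0.6314, 0.0021, 0.1615]
ee_rot: [180.0, 0.0, 93.7]
contact_force: [-1.1, 1.5, 1.4]
finger_gap: 0.0064
gripper_force: 59.5
```

Emit:
{"api": "apply_moves", "payload": {"targets": [10,0,0,0,0,16,0,0,0,0,24,0,0,0,0,30,0,0,0,0,30,0,0,0,0,30,0,0,0,0,30,0,0,-20,0,30,0,0,-50,0,30,0,0,-70,0,40,0,-60,-75,0,40,0,-110,-75,0,40,0,-150,-75,0,40,0,-150,-75,0]}}

```text
time: 31.45
eef_pos: [0.4754, -0.0079, 0.236]
ee_rot: [-179.8, -0.0, 93.7]
contact_force: [2.1, -1.0, 0.2]
finger_gap: 0.0401
gripper_force: 0.0
```

```bash
cat >> h.py <<'E'
def blob(c,col,ctr,w=22):
    q=proj(c,ctr).astype(int);p=c["pixels"][q[1]-w:q[1]+w,q[0]-w:q[0]+w].astype(float);R,G,B=p[...,0],p[...,1],p[...,2]
    m={"red":(R>1.8*G)&(R>1.8*B)&(R>50),"blue":(B>1.8*R)&(B>1.5*G)&(B>50),"yellow":(R>1.5*B)&(G>1.5*B)&(R>60)}[col]
    v,u=np.where(m);return (len(v),round(u.mean()+q[0]-w,1),round(v.mean()+q[1]-w,1),v.min()+q[1]-w,v.max()+q[1]-w,u.min()+q[0]-w,u.max()+q[0]-w) if len(v) else None
E
python3 - <<'E'
from h import *
import pickle
s=capture("scene");t=capture("top");t0,s0=pickle.load(open("c0.pkl","rb"))
print("blue hung",blob(s,"blue",[.632,.002,.13]),blob(t,"blue",[.632,.002,.15]))
for z in(.182,.096,.076): print(proj(s,[.635,.003,z]))
for n,e in(("red",(.4625,.054,.08)),("yellow",(.477,-.049,.08))):
    print(n,blob(s,n,e),blob(s0,n,e),blob(t,n,e),blob(t0,n,e))
go(.4625,.054,.15,101.5)
E
```

```text
blue hung (263, np.float64(364.6), np.float64(243.4), np.int64(228), np.int64(260), np.int64(354), np.int64(382)) (21, np.float64(324.1), np.float64(137.0), np.int64(135), np.int64(142), np.int64(318), np.int64(331))
[364.34690869 233.49405508]
[361.76635129 249.23020851]
[361.20923916 252.6274598 ]
red (236, np.float64(337.3), np.float64(198.8), np.int64(185), np.int64(212), np.int64(331), np.int64(343)) (235, np.float64(337.3), np.float64(198.7), np.int64(185), np.int64(212), np.int64(331), np.int64(343)) None (64, np.float64(308.1), np.float64(216.0), np.int64(213), np.int64(219), np.int64(301), np.int64(315))
yellow (277, np.float64(309.5), np.float64(221.7), np.int64(209), np.int64(234), np.int64(302), np.int64(316)) (271, np.float64(309.5), np.float64(221.9), np.int64(209), np.int64(234), np.int64(302), np.int64(316)) None (69, np.float64(341.5), np.float64(211.9), np.int64(209), np.int64(214), np.int64(335), np.int64(349))
shift [ 62.8 -14.6  86.9] yaw -0.136 | t 31.55 pos [ 0.481  -0.0077  0.2369] rot [1.7993e+02 1.0000e-02 9.3710e+01] gap 0.0397
```

Blue is hanging, and red and yellow haven't moved. Now red.

Emit:
{"api": "apply_moves", "payload": {"targets": [45,63,-15,0,-0.13,45,63,-15,20,-0.13,45,63,-15,60,-0.13,45,63,-15,87,-0.13,45,63,-15,87,-0.13,45,63,-15,87,-0.13,45,63,-15,87,-0.13]}}

```text
time: 32.25
eef_pos: [0.4641, 0.0543, 0.1509]
ee_rot: [179.9, 0.0, 101.2]
contact_force: [-0.5, -0.6, 0.6]
finger_gap: 0.0448
gripper_force: 0.0
```

Run:
```python
from h import *
s=capture("scene");print(blob(s,"red",(.4625,.054,.08)))
go(.4625,.054,.083,101.5)
```

```text
(241, np.float64(337.2), np.float64(198.8), np.int64(184), np.int64(212), np.int64(331), np.int64(343))
shift [ 0.  -1.6 67.8] yaw -0.006 | t 32.3 pos [0.464  0.0543 0.1508] rot [1.7986e+02 1.0000e-02 1.0116e+02] gap 0.0447
```

Emit:
{"api": "apply_moves", "payload": {"targets": [45,0,-1,40,0,45,0,-1,60,0,45,0,-1,67,0,45,0,-1,67,0,30,0,-1,67,0,20,0,-1,67,0,12,0,-1,67,0,4,0,-1,67,0,4,0,-1,67,0,4,0,-1,67,0,4,0,-1,67,0,4,0,-1,67,0], "squeeze": 60}}

```text
time: 33.5
eef_pos: [0.4622, 0.0542, 0.0832]
ee_rot: [179.9, -0.0, 101.2]
contact_force: [-1.7, 0.5, 8.6]
finger_gap: 0.0066
gripper_force: 59.4
```

Emit:
{"api": "apply_moves", "payload": {"targets": [4,0,0,-20,0,4,0,0,-50,0,4,0,0,-80,0,4,0,0,-90,0,4,0,0,-90,0]}}

```text
time: 34.0
eef_pos: [0.4624, 0.0541, 0.1733]
ee_rot: [179.9, 0.0, 101.2]
contact_force: [-0.1, 0.3, -2.2]
finger_gap: 0.0069
gripper_force: 59.0
```

Run:
```python
from h import *
s=capture("scene");P=r.get_state()["eef_pos"];print(blob(s,"red",P-[0,0,.025]),proj(s,P-[0,0,.025]))
print("yellow",blob(s,"yellow",(.477,-.049,.08)))
peg((.5917,.0641),.171,-.035)
```

```text
(196, np.float64(337.2), np.float64(184.1), np.int64(171), np.int64(195), np.int64(332), np.int64(344)) [337.39975344 180.69328309]
yellow (271, np.float64(309.5), np.float64(221.9), np.int64(209), np.int64(234), np.int64(302), np.int64(316))
shift [-10.8  94.8   1. ] yaw 0.129 | t 34.05 pos [0.4617 0.054  0.172 ] rot [179.97   0.   101.17] gap 0.0066
```

Emit:
{"api": "apply_moves", "payload": {"targets": [4,-5,40,0,0.06,4,-11,80,0,0.13,4,-11,95,0,0.13,4,-11,95,4,0.13,4,-11,95,4,0.13,4,-11,95,4,0.13]}}

```text
time: 34.65
eef_pos: [0.5557, 0.0615, 0.1674]
ee_rot: [-179.9, 0.0, 93.7]
contact_force: [-0.8, 0.5, -1.4]
finger_gap: 0.0066
gripper_force: 59.3
```

Run:
```python
from h import *
peg((.5917,.0641),.1675,.005);peg((.5917,.0641),.1675,.035)
```

```text
shift [ 0.2 41.1 -0.2] yaw -0.001 | t 34.65 pos [0.5557 0.0615 0.1674] rot [-179.89    0.     93.73] gap 0.0066
shift [ 0.3 71.1 -0.2] yaw -0.001 | t 34.65 pos [0.5557 0.0615 0.1674] rot [-179.89    0.     93.73] gap 0.0066
```

Emit:
{"api": "apply_moves", "payload": {"targets": [4,0,8,0,0,4,0,16,0,0,4,0,24,0,0,4,0,32,0,0,4,0,41,0,0,4,0,41,0,0]}}

```text
time: 35.25
eef_pos: [0.5989, 0.0644, 0.168]
ee_rot: [180.0, -0.0, 93.7]
contact_force: [0.5, -0.5, -2.3]
finger_gap: 0.0068
gripper_force: 59.3
```

Emit:
{"api": "apply_moves", "payload": {"targets": [4,0,8,0,0,4,0,16,0,0,4,0,25,0,0,4,0,30,0,0,4,0,30,0,0,4,0,30,3,0,4,0,30,5,0,4,0,30,6,0,4,0,30,6,0]}}

```text
time: 36.15
eef_pos: [0.6275, 0.0663, 0.1622]
ee_rot: [-180.0, -0.0, 93.7]
contact_force: [0.2, 0.3, -1.6]
finger_gap: 0.007
gripper_force: 59.3
```

Emit:
{"api": "apply_moves", "payload": {"targets": [4,0,0,1,0,4,0,0,2,0,4,0,0,3,0,4,0,0,3,0]}}

```text
time: 36.55
eef_pos: [0.6278, 0.0662, 0.1593]
ee_rot: [180.0, 0.0, 93.7]
contact_force: [-0.2, -0.0, -0.2]
finger_gap: 0.0067
gripper_force: 59.5
```

Contact is beginning, so release, retreat and check.

Emit:
{"api": "apply_moves", "payload": {"targets": [10,0,0,0,0,16,0,0,0,0,24,0,0,0,0,30,0,0,0,0,30,0,0,0,0,30,0,0,0,0,30,0,0,-20,0,30,0,0,-50,0,30,0,0,-70,0,40,0,-60,-75,0,40,0,-110,-75,0,40,0,-150,-75,0,40,0,-150,-75,0]}}

```text
time: 37.85
eef_pos: [0.4719, 0.056, 0.234]
ee_rot: [-179.8, 0.0, 93.7]
contact_force: [1.3, -0.2, 0.3]
finger_gap: 0.0401
gripper_force: 0.0
```

Run:
```python
from h import *
import pickle
s=capture("scene")
print("red",blob(s,"red",[.632,.066,.13]),"blue",blob(s,"blue",[.632,.002,.13]))
for z in(.182,.096,.076): print(proj(s,[.632,.066,z]))
print("yellow",blob(s,"yellow",(.477,-.049,.08)),r.get_state()["time"])
go(.477,-.049,.15,90.5)
```

```text
red (269, np.float64(385.0), np.float64(228.9), np.int64(213), np.int64(244), np.int64(373), np.int64(403)) blue (264, np.float64(364.7), np.float64(243.4), np.int64(228), np.int64(260), np.int64(354), np.int64(382))
[384.37188245 218.88506221]
[380.66892958 235.2259015 ]
[379.86856395 238.75785199]
yellow (271, np.float64(309.5), np.float64(221.9), np.int64(209), np.int64(234), np.int64(302), np.int64(316)) 37.9
shift [-105.2   -5.2   84.7] yaw 0.056 | t 37.9 pos [0.4753 0.0563 0.2347] rot [-179.99   -0.     93.73] gap 0.0401
```

Emit:
{"api": "apply_moves", "payload": {"targets": [45,-105,-5,0,0.06,45,-105,-5,0,0.06,45,-105,-5,0,0.06,45,-105,-5,40,0.06,45,-105,-5,80,0.06,45,-105,-5,85,0.06,45,-105,-5,85,0.06,45,-105,-5,85,0.06]}}

```text
time: 38.7
eef_pos: [0.4813, -0.0485, 0.1511]
ee_rot: [179.9, 0.0, 90.3]
contact_force: [-0.6, -0.9, -0.1]
finger_gap: 0.0452
gripper_force: 0.0
```

Run:
```python
from h import *
s=capture("scene");print(blob(s,"yellow",(.477,-.049,.08)))
go(.477,-.049,.083,90.3)
```

```text
(254, np.float64(309.0), np.float64(222.8), np.int64(212), np.int64(234), np.int64(302), np.int64(316))
shift [-0.4 -4.5 68.2] yaw 0.0 | t 38.75 pos [ 0.4813 -0.0485  0.1513] rot [1.7984e+02 1.0000e-02 9.0310e+01] gap 0.0448
```

Emit:
{"api": "apply_moves", "payload": {"targets": [45,0,-4,30,0,45,0,-4,60,0,45,0,-4,67,0,45,0,-4,67,0,30,0,-4,67,0,20,0,-4,67,0,12,0,-4,67,0,4,0,-4,67,0,4,0,-4,67,0,4,0,-4,67,0,4,0,-4,67,0,4,0,-4,67,0], "squeeze": 60}}

```text
time: 39.95
eef_pos: [0.4766, -0.0487, 0.0833]
ee_rot: [179.9, 0.0, 90.3]
contact_force: [-2.4, 0.3, 10.0]
finger_gap: 0.0067
gripper_force: 59.6
```

Emit:
{"api": "apply_moves", "payload": {"targets": [4,0,0,-20,0,4,0,0,-50,0,4,0,0,-80,0,4,0,0,-90,0,4,0,0,-90,0]}}

```text
time: 40.45
eef_pos: [0.4768, -0.0487, 0.1733]
ee_rot: [179.9, 0.0, 90.3]
contact_force: [-0.3, -0.3, -2.8]
finger_gap: 0.0067
gripper_force: 58.9
```

Run:
```python
from h import *
s=capture("scene");P=r.get_state()["eef_pos"];print(blob(s,"yellow",P-[0,0,.025]),proj(s,P-[0,0,.025]))
peg((.5997,-.065),.168,-.035)
```

```text
(232, np.float64(307.6), np.float64(208.2), np.int64(196), np.int64(219), np.int64(301), np.int64(316)) [307.92271628 204.55423536]
shift [-19.1  88.6   4. ] yaw -0.061 | t 40.5 pos [ 0.476  -0.0486  0.172 ] rot [179.98   0.    90.29] gap 0.007
```

Emit:
{"api": "apply_moves", "payload": {"targets": [4,-10,40,0,-0.03,4,-19,80,0,-0.06,4,-19,88,4,-0.06,4,-19,88,5,-0.06,4,-19,88,5,-0.06,4,-19,88,5,-0.06]}}

```text
time: 41.1
eef_pos: [0.5629, -0.067, 0.167]
ee_rot: [-179.9, -0.0, 93.7]
contact_force: [-0.0, -0.8, -1.5]
finger_gap: 0.0064
gripper_force: 59.3
```

Run:
```python
from h import *
peg((.5997,-.065),.1675,.005);peg((.5997,-.065),.1675,.035)
```

```text
shift [-0.4 41.8 -0.5] yaw -0.001 | t 41.1 pos [ 0.5629 -0.067   0.167 ] rot [-1.7994e+02 -1.0000e-02  9.3720e+01] gap 0.0064
shift [-0.4 71.8 -0.5] yaw -0.001 | t 41.1 pos [ 0.5629 -0.067   0.167 ] rot [-1.7994e+02 -1.0000e-02  9.3720e+01] gap 0.0064
```

Emit:
{"api": "apply_moves", "payload": {"targets": [4,0,8,-0.5,0,4,0,16,-0.5,0,4,0,24,-0.5,0,4,0,32,-0.5,0,4,0,41,-0.5,0,4,0,41,-0.5,0]}}

```text
time: 41.7
eef_pos: [0.606, -0.0644, 0.1674]
ee_rot: [180.0, -0.0, 93.7]
contact_force: [-0.3, 0.1, -2.4]
finger_gap: 0.0064
gripper_force: 59.3
```

Emit:
{"api": "apply_moves", "payload": {"targets": [4,0,8,0,0,4,0,16,0,0,4,0,25,0,0,4,0,30,0,0,4,0,30,0,0,4,0,30,3,0,4,0,30,6,0,4,0,30,8,0,4,0,30,8,0]}}

```text
time: 42.6
eef_pos: [0.6346, -0.0626, 0.1597]
ee_rot: [-180.0, -0.0, 93.7]
contact_force: [-0.7, 0.5, -1.2]
finger_gap: 0.007
gripper_force: 59.6
```

Emit:
{"api": "apply_moves", "payload": {"targets": [4,0,0,1,0,4,0,0,1,0,10,0,0,1,0,16,0,0,1,0,24,0,0,0,0,30,0,0,0,0,30,0,0,0,0,30,0,0,0,0,30,0,0,-20,0,30,0,0,-50,0,30,0,0,-70,0,40,0,-60,-75,0,40,0,-110,-75,0,40,0,-150,-75,0,40,60,-230,-75,0,40,60,-230,-75,0,40,60,-230,-75,0]}}

```text
time: 44.3
eef_pos: [0.3972, -0.0159, 0.2352]
ee_rot: [-180.0, -0.0, 93.8]
contact_force: [0.9, -0.2, -0.9]
finger_gap: 0.0399
gripper_force: 0.0
```

Run:
```python
from h import *
import pickle
s=capture("scene");t0,s0=pickle.load(open("c0.pkl","rb"));_,s4=pickle.load(open("c4.pkl","rb"));_,s1=pickle.load(open("c1.pkl","rb"))
print("red",blob(s,"red",[.632,.066,.13]),"blue",blob(s,"blue",[.632,.002,.13]),"yellow",blob(s,"yellow",[.638,-.0625,.13]))
for x,y in((.632,.066),(.635,.003),(.638,-.0625)): print([proj(s,[x,y,z]).round(1) for z in(.182,.096)])
# anything green standing? changes elsewhere
def df(a,b,P,w=16):
    q=proj(s,P).astype(int);return abs(a["pixels"][q[1]-w:q[1]+w,q[0]-w:q[0]+w].astype(int)-b["pixels"][q[1]-w:q[1]+w,q[0]-w:q[0]+w]).mean().round(2)
print("cap",df(s,s4,[.52,.275,.11]),"lamp",df(s,s1,[.546,-.294,.06]),"beaker/bottles",[df(s,s0,P) for P in([.41,-.26,.04],[.55,-.41,.08],[.53,.41,.1])])
print({k:np.round(v,3) for k,v in r.get_state().items() if k in("time","eef_pos","contact_force","finger_gap")})
```

```text
red (271, np.float64(384.9), np.float64(228.9), np.int64(213), np.int64(244), np.int64(373), np.int64(403)) blue (268, np.float64(364.7), np.float64(243.5), np.int64(228), np.int64(260), np.int64(354), np.int64(382)) yellow (294, np.float64(344.7), np.float64(259.4), np.int64(243), np.int64(277), np.int64(334), np.int64(362))
[array([384.4, 218.9]), array([380.7, 235.2])]
[array([364.3, 233.5]), array([361.8, 249.2])]
[array([342.8, 249.2]), array([341.4, 264.2])]
cap 22.68 lamp 0.74 beaker/bottles [np.float64(0.51), np.float64(0.48), np.float64(0.63)]
{'time': np.float64(44.35), 'eef_pos': array([ 0.4  , -0.017,  0.235]), 'contact_force': array([0.66 , 0.104, 0.474]), 'finger_gap': np.float64(0.04)}
```

Run:
```python
from h import *
import pickle
s=capture("scene")
p=s["pixels"][140:175,400:430].astype(float);m=(p[...,0]-p[...,2]-15).clip(0);v,u=np.mgrid[140:175,400:430];print("knob px",(u*m).sum()/m.sum(),(v*m).sum()/m.sum())
for v in range(152,178): print(v,' '.join("%3d"%x[0] for x in s["pixels"][v,400:428].astype(int)))
```

```text
knob px 415.13813953488375 158.3120930232558
152 115 115 116 115 115 115 116 116 116 116 117 116 116 116 116 116 116 116 115 115 115 116 116 116 115 116 117 116
153 116 116 117 116 116 115 115 115 115 114 115 116 116 116 131 138 139 123 116 116 116 115 115 115 115 114 117 115
154 116 116 116 116 115 115 115 116 115 116  98  86  75 134 192 203 204 190 154 123 116 116 115 115 116 116 115 116
155 116 116 116 116 116 115 116 116  97  71  53  48 140 194 210 213 212 210 205 151 113 116 115 116 116 116 116 116
156 115 115 115 116 116 115 116  89  57  40  37  36 162 205 213 213 212 212 213 169 104 108 115 116 116 116 116 116
157 116 116 116 116 116 116  90  54  38  37  37  46 153 203 213 212 212 212 212 161  76  77 108 116 116 115 116 115
158 116 115 115 116 115 105  68  37  37  35  35  69 112 175 206 212 212 212 209 146  48  45  78 108 115 115 115 116
159 115 116 116 115 115  86  48  33  37  36  35  71  98 128 146 172 183 173 155  96  36  34  44  90 111 116 115 115
160 116 115 114 115 115  75  36  37  36  35  27  85 103 109 118 131 136 131 110  62  37  37  35  71 108 116 115 115
161 116 115
[... 1260 characters left out ...]
 115
172 188 156 114  91  76  38  17  20  29  27  23  21  19  19  18  17  20  21  29  33  47 172 158 124 115 115 116 115
173 178 141 109  93 101  71  31  18  19  22  28  32  27  32  25  33  32  33  30  28  70 194 208 158 115 116 117 115
174 155 138 107  94  96  98  68  30  19  16  19  23  20  23  22  24  19  23  19  43 139 204 217 196 145 117 116 115
175 147 138 108  93  94 101  99  77  37  14  20  16  22  16  17  15  18  15  48 114 178 210 217 214 181 131 117 117
176 148 147 114  94  94 100 105  95 121 108  63  43  31  15  15  40  47 137 121 108 178 211 217 216 212 173 128 116
177 148 148 129 105 100 102 105  97 111 112 104 104 116 121 129 112  91 115 111 128 199 215 217 216 217 211 169 124
```

```bash
python3 -c "
from cell import r
print(r.finish_job())"
```

```text
the job is handed in; nothing more can be done
None
```

I handed the job in at about 44 s; the interface gave no verdict. By my camera checks, the lamp knob is on the green mark, the iris is at about 0.40, the cap is fully on, red, blue and yellow hang on their own pegs (I saw no green filter), and the beaker and bottles haven't moved.

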